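Put the returned spares back in their stock trays

TASK

Five returned spares lie on the counter: two steel bushes, two brake pads and one rubber engine mount. Put each into the well of the stock tray that shows its kind by the sample on its ledge, resting flat on the tray floor the same way up as it lies now and not on top of another part. Set them down rather than dropping or throwing them, and leave the mug and the toolbox tin where they are.

Things in the scene. Friction and masses are not known exactly. Their poses are not given: they have to be found in the camera images.
- bush_a: loose steel spacer bush, a plain ring standing on its flat end on the counter: 48 mm outside, 32 mm bore, 25 mm high, about 150 g. Origin: centre of its underside; z up along its axis. One of two alike. Grasp it across the outside.
- bush_b: loose steel spacer bush, a plain ring standing on its flat end on the counter: 48 mm outside, 32 mm bore, 25 mm high, about 150 g. Origin: centre of its underside; z up along its axis. One of two alike. Grasp it across the outside.
- pad_a: loose brake pad lying flat: steel backing plate 54 x 34 x 5 mm underneath, on it a black friction block 42 x 34 mm with a groove across the middle, 14 mm high in all, about 90 g. Origin: centre of its underside; x along the 54 mm, y across the 34 mm (grasp across y), z up. One of two alike.
- pad_b: loose brake pad lying flat: steel backing plate 54 x 34 x 5 mm underneath, on it a black friction block 42 x 34 mm with a groove across the middle, 14 mm high in all, about 90 g. Origin: centre of its underside; x along the 54 mm, y across the 34 mm (grasp across y), z up. One of two alike.
- mount: loose rubber engine mount standing upright: cylinder 42 mm in diameter and 30 mm high, black rubber on a 5 mm steel base plate of the same diameter, with a steel stud 10 mm thick and 14 mm long pointing up from its top (44 mm in all); flat underside; about 110 g. Origin: centre of its underside; z up.
- tray_bush: grey stock tray for bushes, fixed. Well 120 (x) x 150 mm (y) inside, walls 4 mm thick, 30 mm high over the counter, inner floor 4 mm over it. Beyond the far (+x) wall a ledge bears a fixed sample, not a loose part: a bush on end, top 33 mm high, 90 mm from the origin along +x. Origin: on the counter under the well's centre; z up.
- tray_pad: grey stock tray for brake pads, fixed. Well 120 (x) x 150 mm (y) inside, walls 4 mm thick, 30 mm high over the counter, inner floor 4 mm over it. Beyond the far (+x) wall a ledge bears a fixed sample, not a loose part: a pad lying flat, long side along y, top 22 mm high, 90 mm from the origin along +x. Origin: on the counter under the well's centre; z up.
- tray_mount: grey stock tray for engine mounts, fixed. Well 120 (x) x 150 mm (y) inside, walls 4 mm thick, 30 mm high over the counter, inner floor 4 mm over it. Beyond the far (+x) wall a ledge bears a fixed sample, not a loose part: a mount, stud up, 52 mm high at its tip, 90 mm from the origin along +x. Origin: on the counter under the well's centre; z up.
- mug: bystander: white mug, 82 mm wide, 92 mm high, handle at +y, standing on the robot's right. Origin: centre of its underside.
- tin: bystander: closed steel toolbox tin in the shape of a rounded triangle, about 170 mm a side and 72 mm high, on the robot's left. Origin: centre of its underside.
Mind the look-alikes: they are no part of the job. Leave any green or turquoise look-alike of the bush_a alone.

How it is judged:
By the outcome, as a careful person would: the job done as asked, in the order asked, and still so for the second after the job is handed in, with the robot touching nothing.
It also fails if it takes over 104 s, if anything falls off the work surface, if the arm or the gripper's body presses on something with over 40 N, if the wrist force passes 120 N, or if a joint passes its speed limit or range.

ROBOT

A 6-joint arm with a two-finger parallel gripper is mounted at the origin on the work surface. World frame = base frame: x ahead of the robot, y to its left, z up, the work surface at z = 0. Lengths are in m, angles in rad, forces in N, time in s.
With the tool pointing down it reaches from about 0.35 to 0.725 m from the base axis. Payload 6 kg.
Tool frame: the origin (TCP) lies at the very end of the fingers, on their centre line; the grasp point (between the pads) lies 19 mm behind it; z points along the fingers, y is the direction in which the jaws open and shut (so a half turn about z gives the same grasp; the last joint's range is limited). The gripper opens to 85 mm and grips with 20 to 120 N. Pads are 22 mm wide; open, the fingers measure 114 mm over their backs; the gripper's body (76 mm by 85 mm) begins 54 mm behind the grasp point. The pads swing forward as they close: fully open they stand 13 mm farther back than shut.
Start: joints at [-0.916, 0.04, 0.085, 0, -1.615, -0.334], TCP at [0.189, -0.569, 0.192] pointing down, gripper open.
Joint ranges: [-2.56, 2.56], [-1.29, 2.01], [-1.08, 1.49], [-3.29, 1.98], [-2.81, -0.18], [-2.99, 2.99]. Speed limits (rad/s): [2.57, 2.57, 3.01, 3.14, 3.14, 3.14].

INTERFACE

Orientations are given as a 3x3 rotation matrix whose columns are the frame's x, y, z axes.
In Python, from workcell import env, optics, workorder gives the robot as it stands. The module is installed in compiled form; this text tells all that it offers.
- The arm moves only by the tool jog_arm, never from a script. Its argument "steps" is a list of rows, each an object with "delta_pos": the shift along the world's x, y, z in cm, a list of three; "roll": the turn about the world's z in degrees; "hand": the opening in per cent of the stroke, from 0 (shut) to 100 (fully open). A call has 1 to 8 rows; each row shifts and turns the pose as measured when the row begins; what a row does not reach is not made up. A row lasts 1/10 s, in which the tool goes at most 50 mm and 8.59 degrees, less where a joint would pass 70% of its speed; a pose out of reach is approached as far as the arm can. A call with a gripper value outside its range is refused whole. The fingers move at their own pace and stop on an object; "newtons" is the grip in N (left out, the last holds). Time passes only in rows, so rows that do not move let the fingers close. It gives the time, the measured TCP pose, the force and the opening at its end, in the units of the state.
- env.read_state(): the state, without advancing time (a new reading comes with each control period).
- optics.get_image(name): name is "side" or "top" or "wrist"; returns the picture (420x560x3 uint8, red, green, blue); there is no depth.
- optics.camera_params(name): a dict with "fx", "fy", "cx", "cy" (pixels), "R" (3x3) and "t" (3): a world point X has camera coordinates R X + t. Camera axes: x right, y down, z forward; pixel columns grow to the right and rows downward; lengths in m; the calibration is good to about 2 mm. A picture is of the moment at which its call begins: read the wrist's pose just before it. camera_params takes no time and is no camera call; for the wrist camera it gives the pose at the moment of the call.
- workorder.hand_in(): hands the job in, once; it reports no verdict.
The state is a dict: "clock": time; "q": joint angles; "qvel": joint speeds; "joint_torque": joint torques, N m; "position": TCP position; "tcp_rot": TCP orientation; "wrist_force": force on the tool from outside, world axes, zero at the start; "wrist_torque": the same for the moment, N m; "grip_width": opening from 0.0 (shut) to 1.0 (fully open).
Only numpy, scipy, OpenCV 4.12 (cv2) and the standard library are available. Lean on these libraries where they do the work, as an engineer would, in place of code of your own. Each camera call takes 0.05 s, during which the arm holds its last target.

## Working session

There is one attempt and no reset: what is moved stays moved. The work goes in short steps, Python scripts to look and compute and a tool call to move; the robot and the scene stay as the last step left them, time stands still between calls to the robot, and variables do not carry over. Pictures are saved under pics/ and viewed, and the job is handed in when it is done.

Besides the shell and the picture viewer there is one more tool, called as name(argument=value, ...), one argument or row to a line, values as JSON. jog_arm: Moves the arm, as the interface text tells. Its arguments: {"type":"object","properties":{"steps":{"type":"array","items":{"type":"object","properties":{"delta_pos":{"type":"array","items":{"type":"number"}},"roll":{"type":"number"},"hand":{"type":"number"}}}},"newtons":{"type":"number"}},"required":["steps"]}

```bash
ls; mkdir -p pics; python3 - <<'E'
from workcell import env, optics
import cv2
s=env.read_state(); print({k:(v if not hasattr(v,'tolist') else v.tolist()) for k,v in s.items()})
for n in ("side","top","wrist"):
    p=optics.camera_params(n); print(n,p)
    im=optics.get_image(n); cv2.imwrite(f"pics/{n}0.png",im[:,:,::-1])
E
```

```text
pics
{'clock': 0.0, 'q': [-0.916322192601623, 0.04083056342044372, 0.08382082309954646, -0.0004827324826529494, -1.6154579023781865, -0.3337140206919601], 'qvel': [-0.00015649678417890644, -0.0011456415471700072, -0.0002588076182568939, -0.0014215514530474228, 0.0004405989265183105, 0.0002515958161220072], 'joint_torque': [0.0018931785598397255, -36.82108998298645, 34.74061846733093, 6.932213008403778, -0.005520845734281465, -4.87108763991273e-05], 'position': [0.18914745013883422, -0.5690047358021609, 0.19057004627975827], 'tcp_rot': [[-0.9489893400946922, -0.3153075156339046, -0.0006348002960048362], [-0.31530814129325263, 0.9489879625835688, 0.0016195387247878678], [9.176510776731325e-05, 0.0017370826871199137, -0.999998487060307]], 'wrist_force': [0.3837915857009848, -0.0042977457965191045, -0.20503199803954164], 'wrist_torque': [-0.05498287358152688, -0.015299767986981003, 0.05511643480370492], 'grip_width': 1.0021857047232845}
side {'fx': 387.8505808922512, 'fy': 387.8505808922512, 'cx': 281.3798078719158, 'cy': 209.87734378352863, 'R': array([[ 0.79073484, -0.61211489, -0.00733288],
       [-0.35668602, -0.45096847, -0.81817023],
       [ 0.49750728,  0.64957124, -0.57492931]]), 't': array([-0.35438307,  0.21400121,  0.75164163])}
top {'fx': 409.7651551335355, 'fy': 409.7651551335355, 'cx': 280.8860612679928, 'cy': 209.3002266555292, 'R': array([[-0.02591705, -0.99964122,  0.00676276],
       [-0.98753305,  0.02455124, -0.1554854 ],
       [ 0.15526358, -0.01070817, -0.98781504]]), 't': array([0.02812178, 0.49386397, 0.97077502])}
wrist {'fx': 332.6904933026651, 'fy': 332.6904933026651, 'cx': 279.8309965173746, 'cy': 213.07065576287027, 'R': array([[-3.15406029e-01,  9.48956668e-01,  5.28198057e-04],
       [ 9.04509283e-01,  3.00464545e-01,  3.02628510e-01],
       [ 2.87022638e-01,  9.59286167e-02, -9.53108444e-01]]), 't': array([ 0.59947995, -0.03810002,  0.3796839 ])}
```

View pics/top0.png

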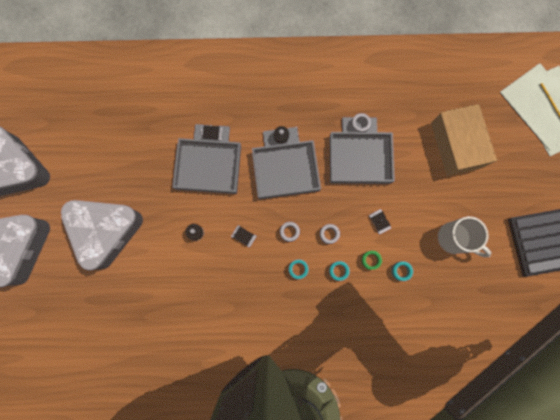

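View pics/side0.png

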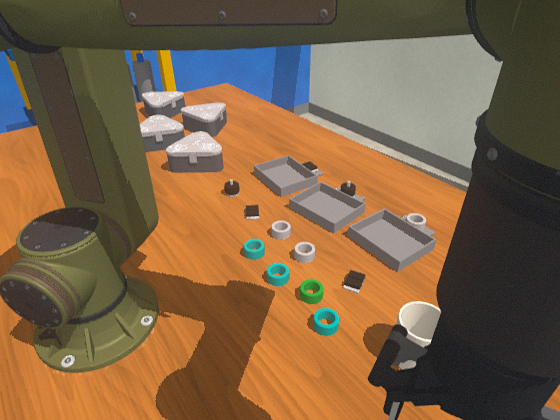

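View pics/wrist0.png

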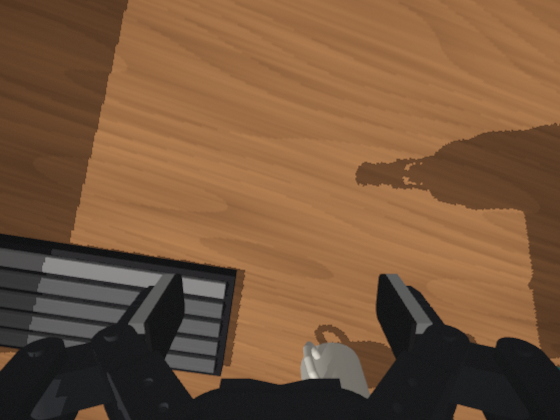

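The top view shows the mount at (194,232), pads at (243,236) and (380,221), and grey bushes at (290,232) and (330,234). The trays from left to right are pad (207,167), mount (285,170) and bush (361,159). The four rings below are turquoise or green and stay put. Next I'll enlarge this.

```bash
python3 - <<'E'
import cv2
im=cv2.imread("pics/top0.png")
a=im[195:270,170:290]; cv2.imwrite("pics/c1.png",cv2.resize(a,None,fx=6.5,fy=6.5,interpolation=cv2.INTER_CUBIC))
a=im[195:270,280:400]; cv2.imwrite("pics/c2.png",cv2.resize(a,None,fx=6.5,fy=6.5,interpolation=cv2.INTER_CUBIC))
a=im[105:205,165:405]; cv2.imwrite("pics/c3.png",cv2.resize(a,None,fx=3.3,fy=3.3,interpolation=cv2.INTER_CUBIC))
im=cv2.imread("pics/side0.png")
a=im[150:300,220:440]; cv2.imwrite("pics/c4.png",cv2.resize(a,None,fx=3.6,fy=3.6,interpolation=cv2.INTER_CUBIC))
E
```

```text
(no output)
```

View pics/c1.png

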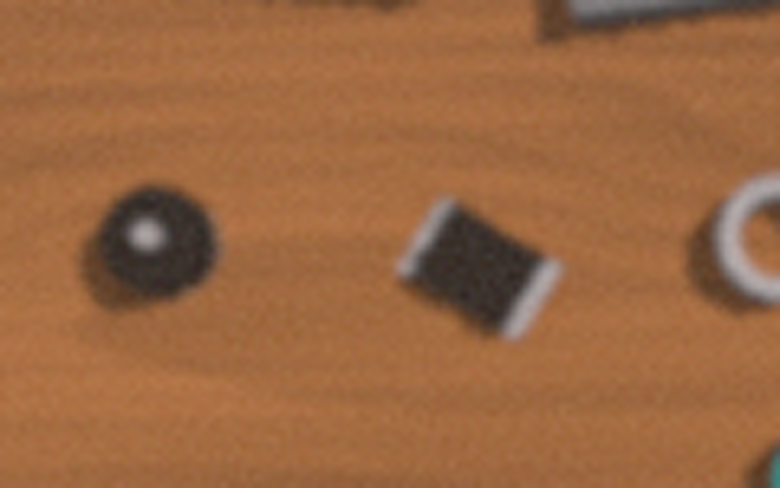

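View pics/c2.png

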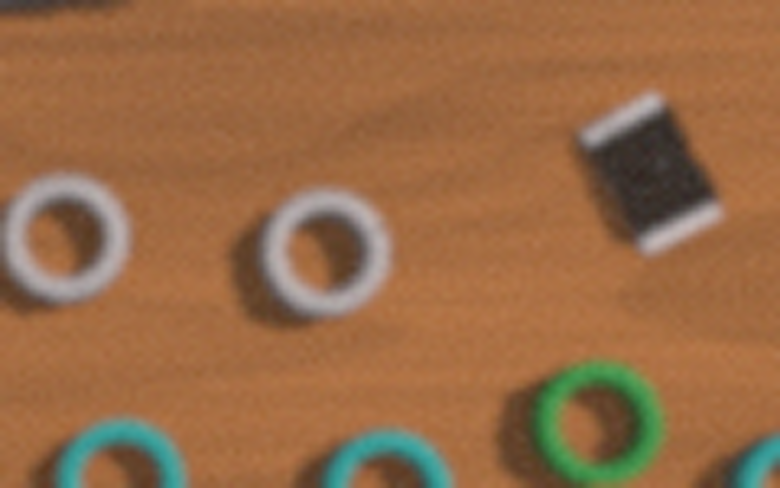

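View pics/c3.png

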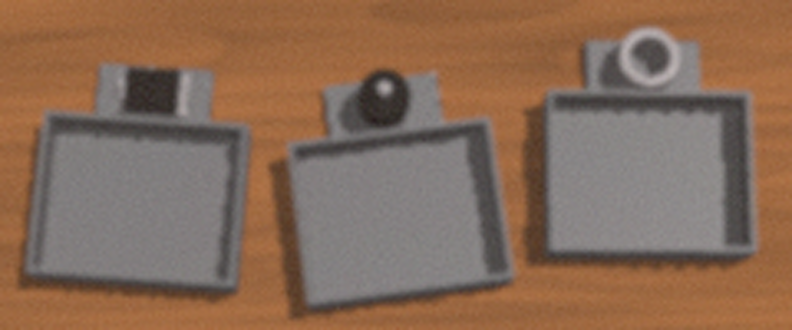

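View pics/c4.png

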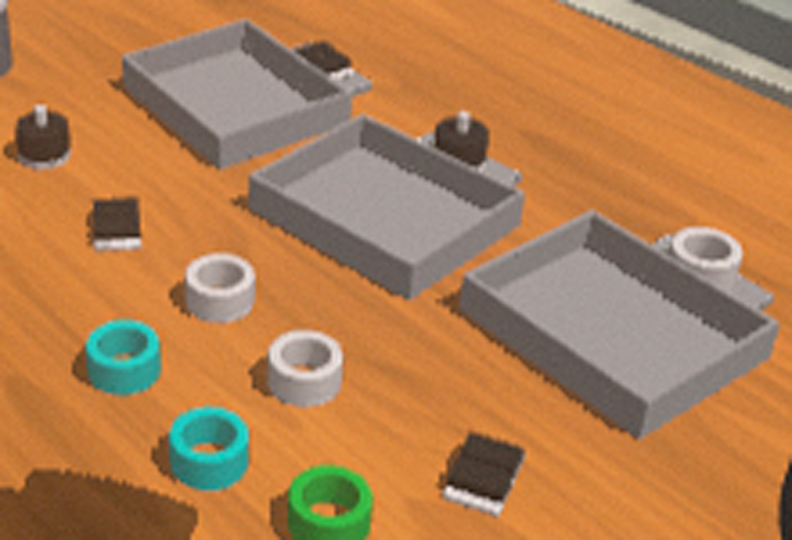

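```bash
cat > h.py <<'E'
import numpy as np, cv2
from workcell import optics, env
def un(c,s,o): return (np.array(c,float)+.5)/s-.5+np.array(o)
def ray(P,uv):
    R,t=np.array(P['R']),np.array(P['t'])
    d=R.T@np.array([(uv[0]-P['cx'])/P['fx'],(uv[1]-P['cy'])/P['fy'],1]); return -R.T@t,d/np.linalg.norm(d)
def onz(P,uv,z):
    o,d=ray(P,uv); return o+d*(z-o[2])/d[2]
def tri(obs):
    A=0;b=0
    for P,uv in obs:
        o,d=ray(P,uv);M=np.eye(3)-np.outer(d,d);A=A+M;b=b+M@o
    X=np.linalg.solve(A,b)
    return X,[np.round(1000*np.linalg.norm((np.eye(3)-np.outer(ray(P,uv)[1],ray(P,uv)[1]))@(X-ray(P,uv)[0])),1) for P,uv in obs]
def proj(P,X):
    c=np.array(P['R'])@X+np.array(P['t']); return np.array([P['fx']*c[0]/c[2]+P['cx'],P['fy']*c[1]/c[2]+P['cy']])
E
python3 - <<'E'
from h import *
T=optics.camera_params("top");S=optics.camera_params("side")
np.set_printoptions(precision=4,suppress=True)
a=lambda *c:un(c,6.5,(170,195)); b=lambda *c:un(c,6.5,(280,195)); d=lambda *c:un(c,3.6,(220,150)); e=lambda *c:un(c,3.3,(165,105))
for n,t,s,z in [("stud",a(147,233),d(41,107),.044),("padL",a(480,268),d(116,219),.014),("bush1",b(66,238),d(220,274),.025),("bush2",b(326,253),d(306,355),.025),("padR",b(650,174),d(485,467),.014)]:
    print(n,*tri([(T,t),(S,s)]),onz(T,t,z),onz(S,s,z))
print("padL corners",[onz(T,a(*c),.005)[:2] for c in [(445,197),(398,270),(513,340),(563,265)]])
print("padR corners",[onz(T,b(*c),.005)[:2] for c in [(655,92),(577,138),(645,255),(723,210)]])
for n,cs in [("pad",[(45,113),(248,126),(237,290),(25,275)]),("mount",[(288,145),(488,121),(512,284),(307,308)]),("bush",[(543,92),(750,93),(756,255),(545,257)])]:
    q=np.array([onz(T,e(*c),.03)[:2] for c in cs]); ax=(q[0]+q[1]-q[2]-q[3])
    print(n,q.mean(0),"yaw",np.degrees(np.arctan2(ax[1],ax[0])),[np.linalg.norm(q[i]-q[(i+1)%4]).round(4) for i in range(4)], q.tolist())
# tray heights: corners in side
for n,t,s in [("padtray near-left(side 123,60)",e(25,275),d(123,62)),("mount near-right",e(512,284),d(409,265)),("bush near-right",e(756,255),d(641,402)),("bush far-left",e(543,92),d(594,213))]:
    print(n,*tri([(T,t),(S,s)]))
print("mug",onz(T,(463,233),.0),onz(T,(468,234),.092))
E
```

```text
stud [0.4472 0.2319 0.0444] [np.float64(0.3), np.float64(0.3)] [0.447  0.2321 0.044 ] [0.4479 0.2324 0.044 ]
padL [0.4342 0.1109 0.0092] [np.float64(0.2), np.float64(0.2)] [0.4336 0.1106 0.014 ] [0.4308 0.1049 0.014 ]
bush1 [ 0.4417 -0.0053  0.0242] [np.float64(0.5), np.float64(0.5)] [ 0.4411 -0.005   0.025 ] [ 0.4415 -0.0064  0.025 ]
bush2 [ 0.4337 -0.1046  0.0228] [np.float64(0.7), np.float64(0.7)] [ 0.4329 -0.1039  0.025 ] [ 0.4327 -0.1068  0.025 ]
padR [ 0.4626 -0.2341  0.0081] [np.float64(0.6), np.float64(0.6)] [ 0.4614 -0.2322  0.014 ] [ 0.4585 -0.238   0.014 ]
padL corners [array([0.4625, 0.1246]), array([0.4345, 0.143 ]), array([0.4063, 0.0989]), array([0.4348, 0.0791])]
padR corners [array([ 0.4949, -0.2385]), array([ 0.4774, -0.2067]), array([ 0.4309, -0.2305]), array([ 0.4477, -0.262 ])]
pad [0.6127 0.1997] yaw -5.157269903036561 [np.float64(0.1572), np.float64(0.1292), np.float64(0.1611), np.float64(0.1281)] [[0.6838585117553782, 0.27219964789354373], [0.6697141355195866, 0.11566891622657757], [0.5409189156434401, 0.12532330217892895], [0.5564418537335181, 0.2856697219874
[... 282 characters left out ...]
, 0.07259825701281264]]
bush [ 0.6245 -0.1917] yaw -1.8676632540485267 [np.float64(0.161), np.float64(0.1288), np.float64(0.161), np.float64(0.131)] [[0.6917108325984156, -0.11340791013151003], [0.6871150814289755, -0.27431727414079715], [0.5583909969454112, -0.27012509482581176], [0.5607600078155106, -0.10913250007263423]]
padtray near-left(side 123,60) [0.5597 0.2867 0.0224] [np.float64(1.9), np.float64(1.9)]
mount near-right [ 0.5416 -0.0841  0.0314] [np.float64(1.8), np.float64(1.8)]
bush near-right [ 0.5577 -0.2693  0.0315] [np.float64(0.5), np.float64(0.5)]
bush far-left [ 0.6954 -0.1157  0.0249] [np.float64(2.3), np.float64(2.3)]
mug [ 0.428  -0.4462  0.    ] [ 0.4173 -0.4156  0.092 ]
```

The measured heights match the text: stud 44 mm, bushes 23–24 mm, tray rims roughly 30 mm. I'll go to the right pad first, staying high over the mug.

jog_arm(
  steps=[
    {"delta_pos": [3, 3.7, 0], "roll": 1, "hand": 75},
    {"delta_pos": [3, 3.7, 0], "roll": 1, "hand": 75},
    {"delta_pos": [3, 3.7, 0], "roll": 1, "hand": 75},
    {"delta_pos": [3, 3.7, 0], "roll": 1, "hand": 75},
    {"delta_pos": [3, 3.7, 0], "roll": 1, "hand": 75},
    {"delta_pos": [3, 3.7, 0], "roll": 1, "hand": 75},
    {"delta_pos": [3, 3.7, 0], "roll": 1, "hand": 75},
    {"delta_pos": [3, 3.7, 0], "roll": 1, "hand": 75},
  ],
  newtons=40,
)

```text
clock: 0.95
position: [0.4306, -0.2636, 0.1865]
tcp_rot: [[-0.898, -0.439, -0.005], [-0.439, 0.898, 0.006], [0.002, 0.007, -1.0]]
wrist_force: [1.7, -1.0, -0.1]
grip_width: 0.752
```

```bash
cat > w.py <<'E'
import sys
from h import *
n=sys.argv[1]
s=env.read_state(); P=optics.camera_params("wrist"); im=optics.get_image("wrist")
cv2.imwrite(f"pics/{n}.png",im[:,:,::-1]); np.save(f"pics/{n}.npy",P,allow_pickle=True)
y=s['tcp_rot'][:,1] if hasattr(s['tcp_rot'],'shape') else np.array(s['tcp_rot'])[:,1]
print(s['clock'],np.round(s['position'],4),"yaw",np.degrees(np.arctan2(y[1],y[0])).round(1),s['grip_width'], np.round(s['wrist_force'],1))
E
python3 w.py w1
```

```text
0.95 [ 0.4306 -0.2636  0.1865] yaw 116.1 0.7517220338831627 [ 1.7 -1.  -0.1]
```

View pics/w1.png

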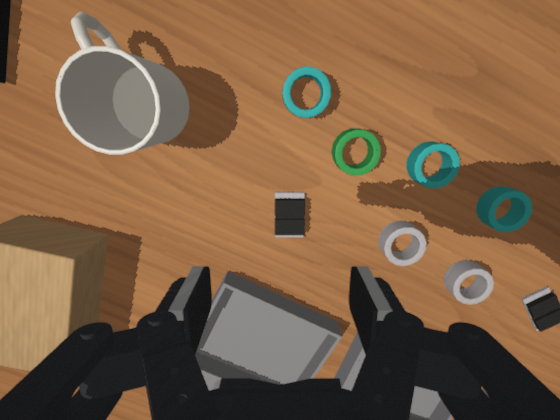

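The wrist view shows the right pad at (290,214), square to the jaws, with the bushes at (403,243) and (469,282). I'll cross-check the pad from this second view.

```bash
python3 - <<'E'
import cv2
im=cv2.imread("pics/w1.png")
cv2.imwrite("pics/c5.png",cv2.resize(im[180:300,260:400],None,fx=5,fy=5,interpolation=cv2.INTER_CUBIC))
cv2.imwrite("pics/c6.png",cv2.resize(im[210:340,370:510],None,fx=4,fy=4,interpolation=cv2.INTER_CUBIC))
E
```

```text
(no output)
```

View pics/c5.png

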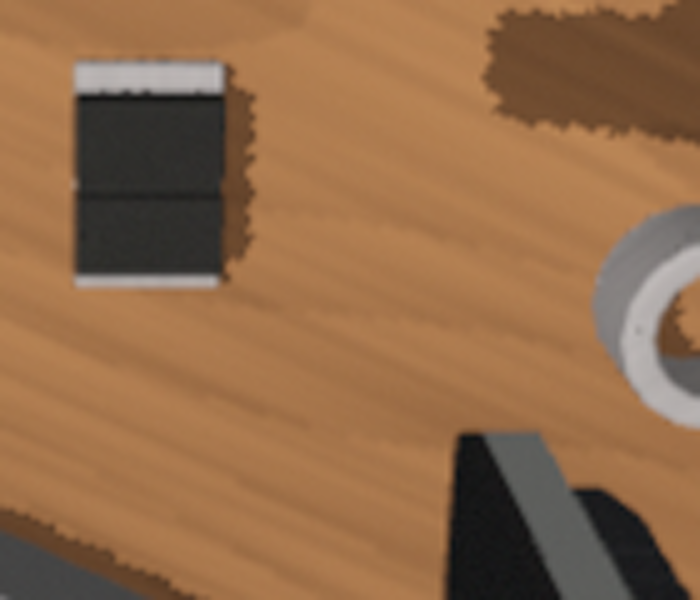

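View pics/c6.png

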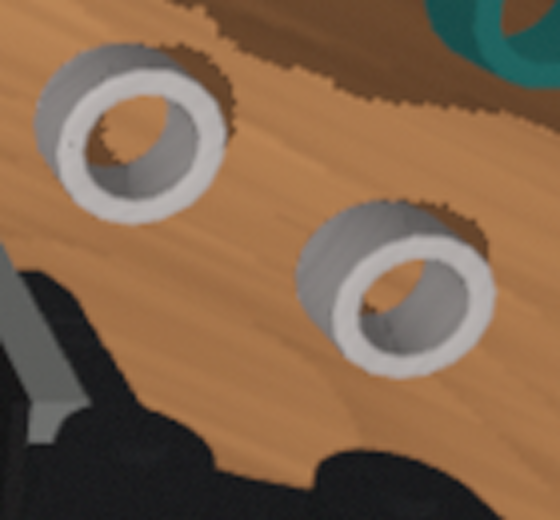

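```bash
python3 - <<'E'
from h import *
np.set_printoptions(precision=4,suppress=True)
T=optics.camera_params("top");W=np.load("pics/w1.npy",allow_pickle=True).item()
f=lambda *c:un(c,5,(260,180)); g=lambda *c:un(c,4,(370,210))
a=lambda *c:un(c,6.5,(170,195)); b=lambda *c:un(c,6.5,(280,195))
q=np.array([onz(W,f(*c),.005)[:2] for c in [(75,62),(224,62),(221,287),(75,287)]]);print(q,q.mean(0))
ax=q[2]+q[3]-q[0]-q[1];print("yaw",np.degrees(np.arctan2(ax[1],ax[0])))
print("padR tri",*tri([(W,f(224,62)),(T,b(645,255))])," ",*tri([(W,f(75,287)),(T,b(655,92))]))
print("b2",*tri([(W,g(141,145)),(T,b(326,253))]),onz(W,g(141,145),.025))
print("b1",*tri([(W,g(413,306)),(T,b(66,238))]),onz(W,g(413,306),.025))
E
```

```text
[[ 0.4431 -0.2625]
 [ 0.4284 -0.2324]
 [ 0.477  -0.2081]
 [ 0.492  -0.2389]] [ 0.4602 -0.2355]
yaw 26.19118735556525
padR tri [ 0.4304 -0.2316 -0.0004] [np.float64(1.0), np.float64(1.0)]   [ 0.4943 -0.2388  0.0016] [np.float64(1.1), np.float64(1.1)]
b2 [ 0.4323 -0.1042  0.0214] [np.float64(1.0), np.float64(1.0)] [ 0.4305 -0.1061  0.025 ]
b1 [ 0.4404 -0.005   0.0228] [np.float64(1.0), np.float64(1.0)] [ 0.4389 -0.0068  0.025 ]
```

jog_arm(
  steps=[
    {"delta_pos": [3, 2.8, -2]},
    {"delta_pos": [0, 0, -4]},
    {"delta_pos": [0, 0, -4]},
    {"delta_pos": [0, 0, -4]},
    {"delta_pos": [0, 0, -1.5]},
    {"delta_pos": [0, 0, 0]},
  ],
)

```text
validation failed for argument at $.st...
```

jog_arm(
  steps=[
    {"delta_pos": [3, 2.8, -2], "roll": 0, "hand": 75},
    {"delta_pos": [0, 0, -4], "roll": 0, "hand": 75},
    {"delta_pos": [0, 0, -4], "roll": 0, "hand": 75},
    {"delta_pos": [0, 0, -4], "roll": 0, "hand": 75},
    {"delta_pos": [0, 0, -1.5], "roll": 0, "hand": 75},
    {"delta_pos": [0, 0, 0], "roll": 0, "hand": 75},
  ],
  newtons=40,
)

```text
clock: 1.6
position: [0.464, -0.2271, 0.0261]
tcp_rot: [[-0.892, -0.451, -0.003], [-0.451, 0.892, 0.008], [-0.001, 0.009, -1.0]]
wrist_force: [-0.7, -0.1, 0.5]
grip_width: 0.749
```

jog_arm(
  steps=[
    {"delta_pos": [-0.3, -0.8, 0], "roll": 0, "hand": 75},
    {"delta_pos": [0, 0, -1.2], "roll": 0, "hand": 75},
    {"delta_pos": [0, 0, -0.5], "roll": 0, "hand": 75},
    {"delta_pos": [0, 0, 0], "roll": 0, "hand": 75},
  ],
)

```text
clock: 2.0
position: [0.4624, -0.2368, 0.0111]
tcp_rot: [[-0.893, -0.451, 0.001], [-0.451, 0.893, 0.007], [-0.004, 0.006, -1.0]]
wrist_force: [-0.3, -0.1, -1.1]
grip_width: 0.75
```

jog_arm(
  steps=[
    {"delta_pos": [-0.1, 0.1, -0.6], "roll": 0, "hand": 75},
    {"delta_pos": [0, 0, 0], "roll": 0, "hand": 75},
  ],
)

```text
clock: 2.2
position: [0.4618, -0.2359, 0.0055]
tcp_rot: [[-0.893, -0.451, 0.002], [-0.451, 0.893, 0.007], [-0.005, 0.005, -1.0]]
wrist_force: [-0.3, -0.6, -0.1]
grip_width: 0.752
```

```bash
python3 w.py w2
```

```text
2.2 [ 0.4618 -0.2359  0.0055] yaw 116.8 0.7524574622837682 [-0.3 -0.6 -0.1]
```

View pics/w2.png

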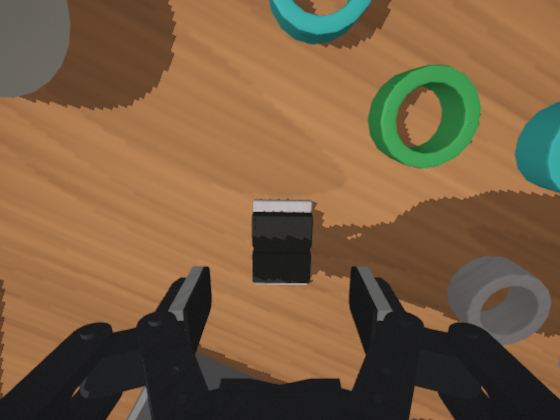

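```bash
python3 - <<'E'
from h import *
W=np.load("pics/w2.npy",allow_pickle=True).item()
p=np.array([.4618,-.2359,.0055])
for dz in (0,.01,.019,.03): print(dz,proj(W,p+[0,0,dz]))
for y in (-.04,.04): print(proj(W,p+[0.451*-y,.893*y,.01]))
print(proj(W,np.array([.461,-.235,.014])))
E
```

```text
0 [279.533495   246.26418324]
0.01 [279.5885811  253.38072954]
0.019 [279.64315074 260.43055517]
0.03 [279.71735398 270.0168356 ]
[208.76024145 253.50947872]
[350.30472752 253.25218431]
[281.6238357  251.76832953]
```

The pad is centred between the jaws, with its groove at (282,249) where (282,252) was predicted. Closing now.

jog_arm(
  steps=[
    {"delta_pos": [0, 0, -0.15], "roll": 0, "hand": 20},
    {"delta_pos": [0, 0, 0], "roll": 0, "hand": 20},
    {"delta_pos": [0, 0, 0], "roll": 0, "hand": 20},
    {"delta_pos": [0, 0, 0], "roll": 0, "hand": 20},
    {"delta_pos": [0, 0, 0], "roll": 0, "hand": 20},
    {"delta_pos": [0, 0, 0], "roll": 0, "hand": 20},
  ],
  newtons=50,
)

```text
clock: 2.85
position: [0.463, -0.2362, 0.0056]
tcp_rot: [[-0.892, -0.451, 0.005], [-0.451, 0.892, 0.006], [-0.007, 0.003, -1.0]]
wrist_force: [-0.2, -0.3, -0.8]
grip_width: 0.196
```

```bash
python3 w.py w3
```

```text
2.85 [ 0.463  -0.2362  0.0056] yaw 116.8 0.19551963969806527 [-0.2 -0.3 -0.8]
```

View pics/w3.png

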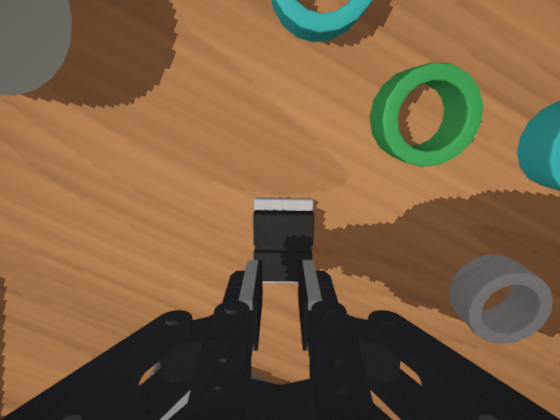

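```bash
python3 - <<'E'
from h import *
W=np.load("pics/w3.npy",allow_pickle=True).item()
R,t=W['R'],W['t']; s=env.read_state(); p=np.array(s['position']); Rt=np.array(s['tcp_rot'])
print("cam in tool",Rt.T@(-R.T@t-p)); print("depth tcp",R@p+t)
for x in (-.011,.011):
  for z in (0,-.01,-.02,-.03,-.04): print(x,z,proj(W,p+Rt@[x,.0,z]))
for n in("side","top"): cv2.imwrite(f"pics/{n}1.png",optics.get_image(n)[:,:,::-1])
im=cv2.imread("pics/side1.png")
cv2.imwrite("pics/c7.png",cv2.resize(im[170:350,280:480],None,fx=3.3,fy=3.3,interpolation=cv2.INTER_CUBIC))
E
```

```text
cam in tool [ 0.07857748  0.00040686 -0.18242191]
depth tcp [-0.00023262  0.01969195  0.19764745]
-0.011 0 [279.44429391 263.0235908 ]
-0.011 -0.01 [279.40777332 270.76911125]
-0.011 -0.02 [279.36742582 279.32626697]
-0.011 -0.03 [279.32261663 288.82968574]
-0.011 -0.04 [279.27256238 299.44551258]
0.011 0 [279.43441518 228.83496799]
0.011 -0.01 [279.39606935 235.09611816]
0.011 -0.02 [279.35355271 242.03828205]
0.011 -0.03 [279.30614565 249.77895865]
0.011 -0.04 [279.25295291 258.46432667]
```

View pics/c7.png

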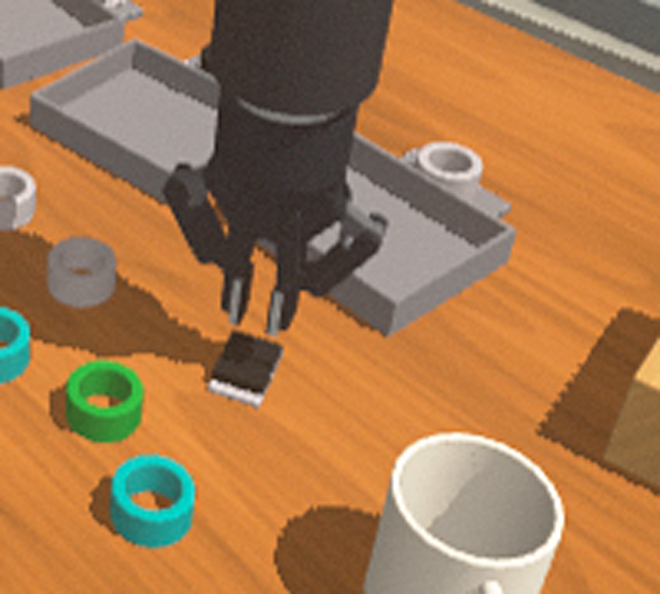

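```bash
python3 - <<'E'
import cv2
im=cv2.imread("pics/w3.png")
cv2.imwrite("pics/c8.png",cv2.resize(im[200:350,210:350],None,fx=4,fy=4,interpolation=cv2.INTER_CUBIC))
im=cv2.imread("pics/side1.png")
cv2.imwrite("pics/c9.png",cv2.resize(im[220:310,330:410],None,fx=6.5,fy=6.5,interpolation=cv2.INTER_CUBIC))
im=cv2.imread("pics/top1.png")
cv2.imwrite("pics/c10.png",cv2.resize(im[150:280,280:480],None,fx=4,fy=4,interpolation=cv2.INTER_CUBIC))
E
```

```text
(no output)
```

View pics/c8.png

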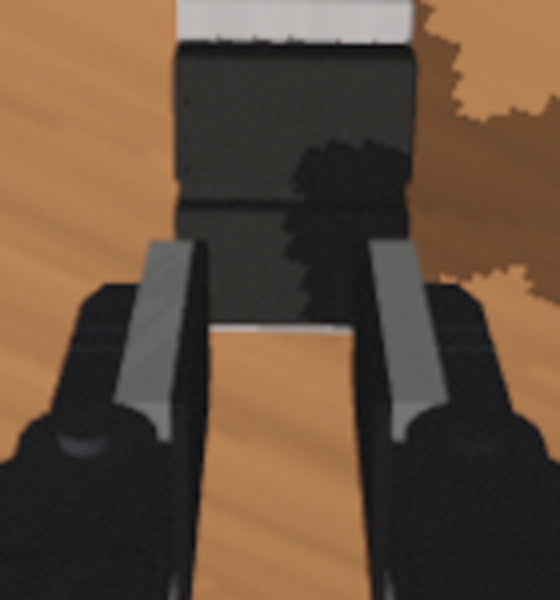

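View pics/c9.png

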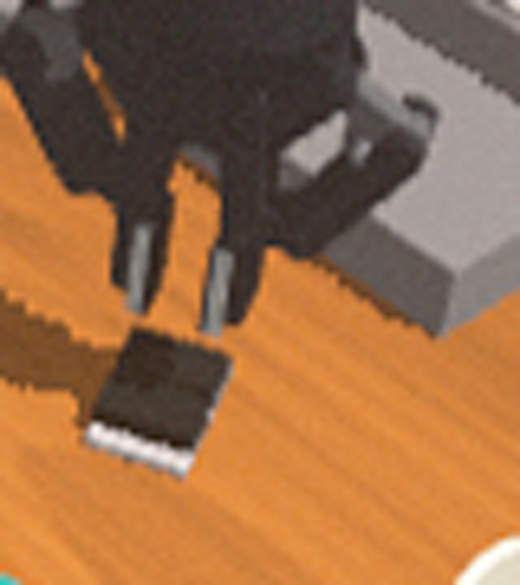

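View pics/c10.png

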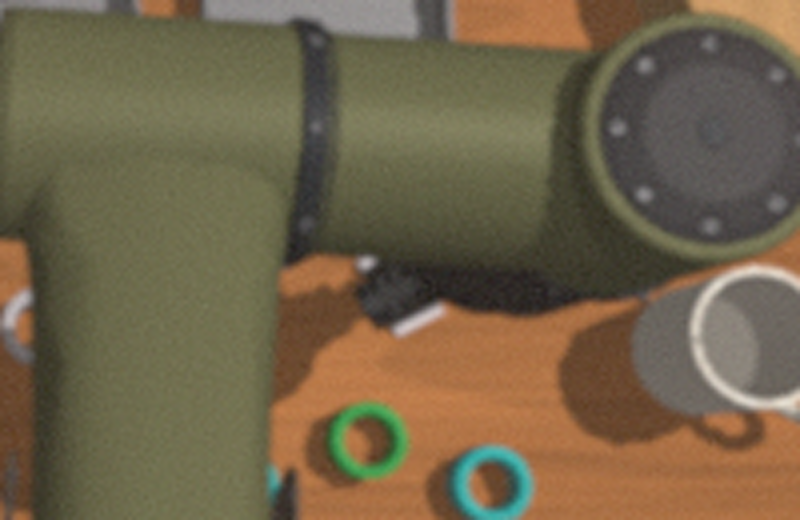

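```bash
python3 - <<'E'
from h import *
np.set_printoptions(precision=4,suppress=True)
W=np.load("pics/w3.npy",allow_pickle=True).item(); S=optics.camera_params("side")
s=env.read_state(); p=np.array(s['position']); Rt=np.array(s['tcp_rot'])
w=lambda *c:un(c,4,(210,200)); d=lambda *c:un(c,6.5,(330,220))
for a,b in [((393,241),(137,310)),((171,241),(212,332))]:
    X,e=tri([(W,w(*a)),(S,d(*b))]); print(X,e,"in tool",Rt.T@(X-p))
print(p)
E
```

```text
[ 0.4461 -0.2321  0.0519] [np.float64(1.5), np.float64(1.5)] in tool [ 0.0129  0.0114 -0.0463]
[ 0.4576 -0.2538  0.0513] [np.float64(1.1), np.float64(1.1)] in tool [ 0.0124 -0.0131 -0.0458]
[ 0.463  -0.2362  0.0056]
```

The tips triangulate at z ≈ 51 mm while the state says 5.6 mm, and wrist and side agree. So the fingers end about 46 mm short of the reported TCP, and the jaws closed above the pad. I'll trust the images, reopen, and descend in small steps while watching the force.

jog_arm(
  steps=[
    {"delta_pos": [0, 0, 0], "roll": 0, "hand": 65},
    {"delta_pos": [0, 0, 0], "roll": 0, "hand": 65},
    {"delta_pos": [0, 0, 0], "roll": 0, "hand": 65},
    {"delta_pos": [-0.15, 0.1, -1], "roll": 0, "hand": 65},
    {"delta_pos": [0, 0, -1], "roll": 0, "hand": 65},
    {"delta_pos": [0, 0, 0], "roll": 0, "hand": 65},
  ],
)

```text
clock: 3.6
position: [0.461, -0.2349, -0.0165]
tcp_rot: [[-0.892, -0.451, 0.004], [-0.451, 0.892, 0.006], [-0.007, 0.003, -1.0]]
wrist_force: [0.2, -0.7, 0.2]
grip_width: 0.65
```

```bash
python3 w.py w4; python3 - <<'E'
from h import *
im=cv2.cvtColor(optics.get_image("side"),cv2.COLOR_RGB2BGR);cv2.imwrite("pics/side2.png",im)
cv2.imwrite("pics/c11.png",cv2.resize(im[220:310,330:410],None,fx=6.5,fy=6.5,interpolation=cv2.INTER_CUBIC))
E
```

```text
3.6 [ 0.461  -0.2349 -0.0165] yaw 116.8 0.6499315223012089 [ 0.2 -0.7  0.2]
```

View pics/w4.png

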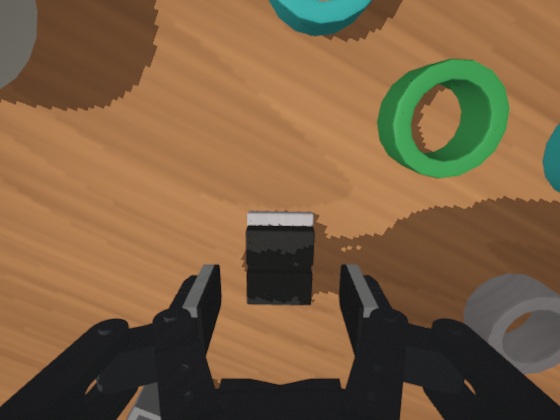

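View pics/c11.png

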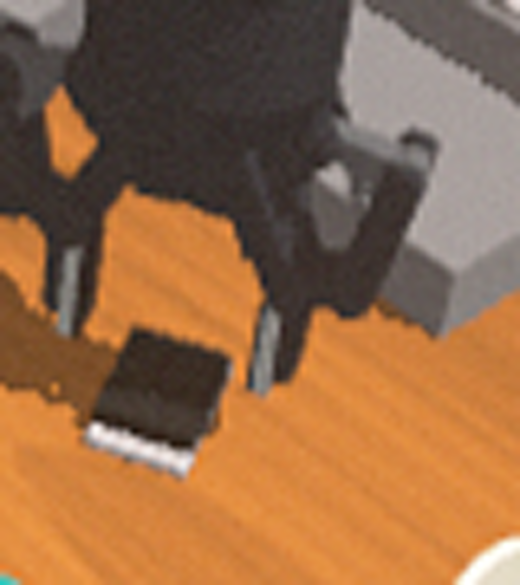

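```bash
python3 - <<'E'
from h import *
np.set_printoptions(precision=4,suppress=True)
W=np.load("pics/w4.npy",allow_pickle=True).item(); S=optics.camera_params("side")
s=env.read_state(); p=np.array(s['position']); Rt=np.array(s['tcp_rot'])
d=lambda *c:un(c,6.5,(330,220))
for a,b in [((347,266),(66,330)),((214,266),(262,390))]:
    X,e=tri([(W,a),(S,d(*b))]); print(X,e,"in tool",Rt.T@(X-p))
print(p)
E
```

```text
[ 0.4354 -0.2154  0.0366] [np.float64(0.0), np.float64(0.0)] in tool [ 0.0142  0.0298 -0.0517]
[ 0.4679 -0.2671  0.0291] [np.float64(2.5), np.float64(2.5)] in tool [ 0.0086 -0.0311 -0.0443]
[ 0.4618 -0.2353 -0.015 ]
```

jog_arm(
  steps=[
    {"delta_pos": [0, 0, -1], "roll": 0, "hand": 65},
    {"delta_pos": [0, 0, -0.5], "roll": 0, "hand": 60},
    {"delta_pos": [0, 0, 0], "roll": 0, "hand": 60},
  ],
)

```text
clock: 4.0
position: [0.4622, -0.2354, -0.0309]
tcp_rot: [[-0.892, -0.451, 0.007], [-0.451, 0.892, 0.005], [-0.008, 0.001, -1.0]]
wrist_force: [0.2, 0.4, -0.2]
grip_width: 0.602
```

```bash
python3 w.py w5; python3 - <<'E'
from h import *
im=cv2.cvtColor(optics.get_image("side"),cv2.COLOR_RGB2BGR);cv2.imwrite("pics/side3.png",im)
cv2.imwrite("pics/c12.png",cv2.resize(im[220:310,330:410],None,fx=6.5,fy=6.5,interpolation=cv2.INTER_CUBIC))
E
```

```text
4.0 [ 0.4622 -0.2354 -0.0309] yaw 116.8 0.6019172579474446 [ 0.2  0.4 -0.2]
```

View pics/w5.png

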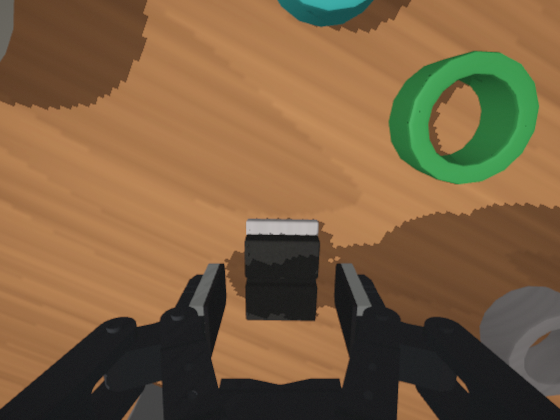

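View pics/c12.png

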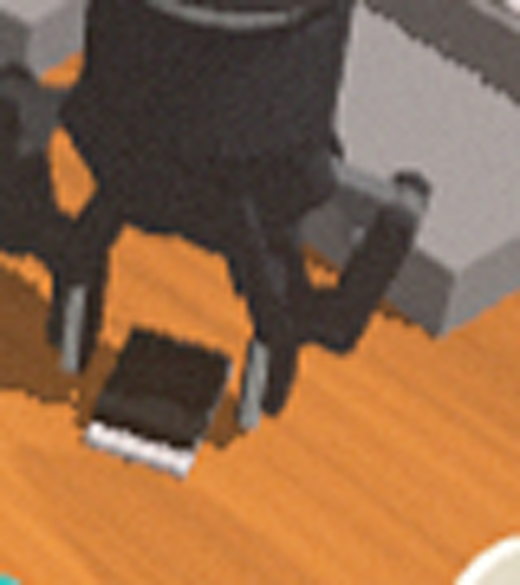

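Both views show the jaws straddling the pad centrally, with the tips still above the counter.

jog_arm(
  steps=[
    {"delta_pos": [0, 0, -0.6], "roll": 0, "hand": 60},
    {"delta_pos": [0, 0, -0.4], "roll": 0, "hand": 60},
    {"delta_pos": [0, 0, 0], "roll": 0, "hand": 25},
    {"delta_pos": [0, 0, 0], "roll": 0, "hand": 25},
    {"delta_pos": [0, 0, 0], "roll": 0, "hand": 25},
    {"delta_pos": [0, 0, 0], "roll": 0, "hand": 25},
  ],
  newtons=50,
)

```text
clock: 4.7
position: [0.4633, -0.2358, -0.04]
tcp_rot: [[-0.892, -0.452, 0.009], [-0.452, 0.892, 0.004], [-0.01, -0.001, -1.0]]
wrist_force: [-0.3, 0.2, 0.0]
grip_width: 0.384
```

The grip holds at 0.384 of the stroke (~33 mm), which fits the 34 mm pad. I'll lift and check.

jog_arm(
  steps=[
    {"delta_pos": [0, 0, 2], "roll": 0, "hand": 25},
    {"delta_pos": [0, 0, 4], "roll": 0, "hand": 25},
    {"delta_pos": [0, 0, 4], "roll": 0, "hand": 25},
    {"delta_pos": [1.5, 4, 0], "roll": -3, "hand": 25},
    {"delta_pos": [1.5, 4, 0], "roll": -3, "hand": 25},
    {"delta_pos": [1.5, 4, 0], "roll": -3, "hand": 25},
    {"delta_pos": [1.5, 4, 0], "roll": -3, "hand": 25},
    {"delta_pos": [1.5, 4, 0], "roll": -3, "hand": 25},
  ],
)

```text
clock: 5.5
position: [0.5359, -0.0318, 0.0623]
tcp_rot: [[-0.983, -0.186, 0.009], [-0.186, 0.983, 0.007], [-0.01, 0.005, -1.0]]
wrist_force: [0.8, -0.1, -0.7]
grip_width: 0.382
```

```bash
python3 w.py w6
```

```text
5.5 [ 0.5359 -0.0318  0.0623] yaw 100.7 0.381830920359943 [ 0.8 -0.1 -0.7]
```

View pics/w6.png

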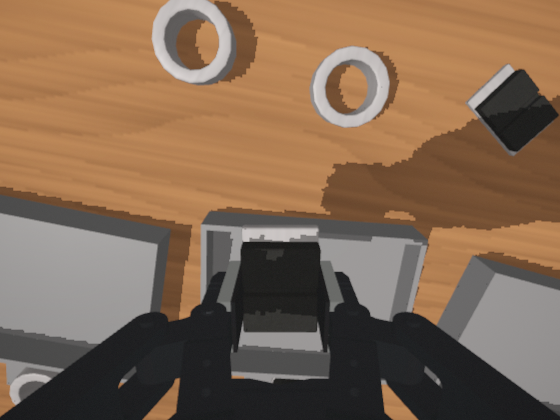

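The pad is held squarely between the tips and looks level, and the arm is passing over the mount tray.

jog_arm(
  steps=[
    {"delta_pos": [1.5, 4, 0], "roll": -2.6, "hand": 25},
    {"delta_pos": [1.5, 4, 0], "roll": -2.6, "hand": 25},
    {"delta_pos": [1.5, 4, 0], "roll": -2.6, "hand": 25},
    {"delta_pos": [1.5, 4, 0], "roll": -2.6, "hand": 25},
    {"delta_pos": [1.5, 4, 0], "roll": -2.6, "hand": 25},
    {"delta_pos": [0.8, 2.5, 0], "roll": -1.5, "hand": 25},
    {"delta_pos": [0, 0, 0], "roll": 0, "hand": 25},
    {"delta_pos": [0, 0, 0], "roll": 0, "hand": 25},
  ],
)

```text
clock: 6.35
position: [0.6207, 0.2107, 0.0571]
tcp_rot: [[-0.997, 0.073, 0.006], [0.073, 0.997, 0.005], [-0.005, 0.005, -1.0]]
wrist_force: [0.9, -0.3, -0.3]
grip_width: 0.382
```

```bash
python3 w.py w7
```

```text
6.35 [0.6207 0.2107 0.0571] yaw 85.8 0.38239487745716133 [ 0.9 -0.3 -0.3]
```

View pics/w7.png

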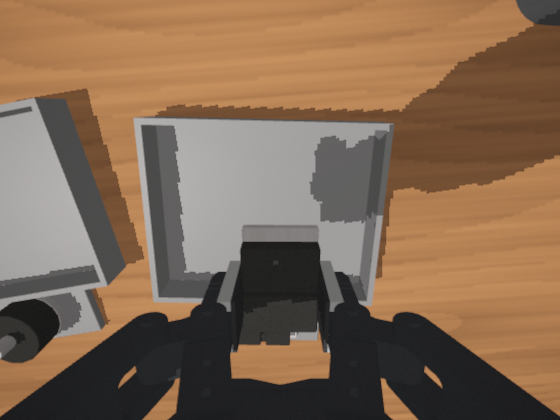

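```bash
python3 - <<'E'
from h import *
np.set_printoptions(precision=4,suppress=True)
W=np.load("pics/w7.npy",allow_pickle=True).item()
q=np.array([onz(W,c,.03)[:2] for c in [(136,120),(393,126),(372,303),(154,302)]]);print(q,q.mean(0))
print(np.degrees(np.arctan2(*(q[1]-q[0])[::-1])))
T=optics.camera_params("top");e=lambda *c:un(c,3.3,(165,105))
print(tri([(W,(136,120)),(T,e(237,290))]),tri([(W,(393,126)),(T,e(25,275))]))
# floor corner near-left: 
print(onz(W,(372,215),.004))
E
```

```text
[[0.5434 0.1288]
 [0.5582 0.2841]
 [0.6821 0.2729]
 [0.6694 0.1157]] [0.6133 0.2004]
84.53322358462513
(array([0.543 , 0.1259, 0.0225]), [np.float64(0.5), np.float64(0.5)]) (array([0.5596, 0.2893, 0.0149]), [np.float64(0.3), np.float64(0.3)])
[0.6238 0.2791 0.004 ]
```

jog_arm(
  steps=[
    {"delta_pos": [0.6, 1.8, 0], "roll": -1.2, "hand": 25},
    {"delta_pos": [0, 0, 0], "roll": 0, "hand": 25},
    {"delta_pos": [0, 0, -2], "roll": 0, "hand": 25},
    {"delta_pos": [0, 0, -2], "roll": 0, "hand": 25},
    {"delta_pos": [0, 0, -2], "roll": 0, "hand": 25},
    {"delta_pos": [0, 0, -0.5], "roll": 0, "hand": 25},
    {"delta_pos": [0, 0, 0], "roll": 0, "hand": 25},
  ],
)

```text
clock: 7.1
position: [0.6266, 0.2213, -0.0072]
tcp_rot: [[-0.995, 0.099, 0.008], [0.099, 0.995, 0.006], [-0.007, 0.006, -1.0]]
wrist_force: [-0.0, 0.0, 0.1]
grip_width: 0.38
```

jog_arm(
  steps=[
    {"delta_pos": [0, 0.8, 0], "roll": 0, "hand": 25},
    {"delta_pos": [0, 0, 0], "roll": 0, "hand": 25},
    {"delta_pos": [0, 0, -1.2], "roll": 0, "hand": 25},
    {"delta_pos": [0, 0, -0.6], "roll": 0, "hand": 25},
    {"delta_pos": [0, 0, 0], "roll": 0, "hand": 25},
  ],
)

```text
clock: 7.6
position: [0.6285, 0.2303, -0.0224]
tcp_rot: [[-0.995, 0.099, 0.013], [0.099, 0.995, 0.008], [-0.012, 0.01, -1.0]]
wrist_force: [-0.6, -0.2, -0.5]
grip_width: 0.383
```

```bash
python3 w.py w8;  python3 - <<'E'
from h import *
im=cv2.cvtColor(optics.get_image("side"),cv2.COLOR_RGB2BGR);cv2.imwrite("pics/side4.png",im)
cv2.imwrite("pics/c13.png",cv2.resize(im[130:230,230:350],None,fx=6,fy=6,interpolation=cv2.INTER_CUBIC))
E
```

```text
7.6 [ 0.6285  0.2303 -0.0224] yaw 84.3 0.38335686957588716 [-0.6 -0.2 -0.5]
```

View pics/w8.png

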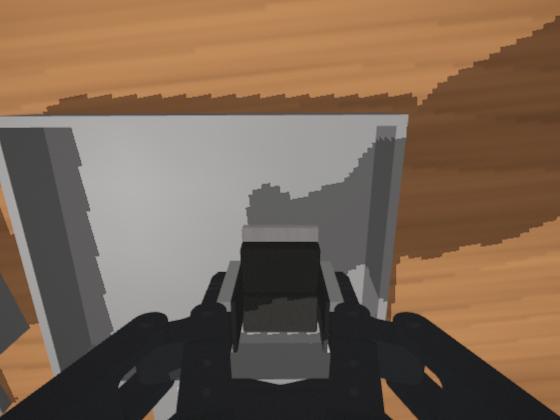

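View pics/c13.png

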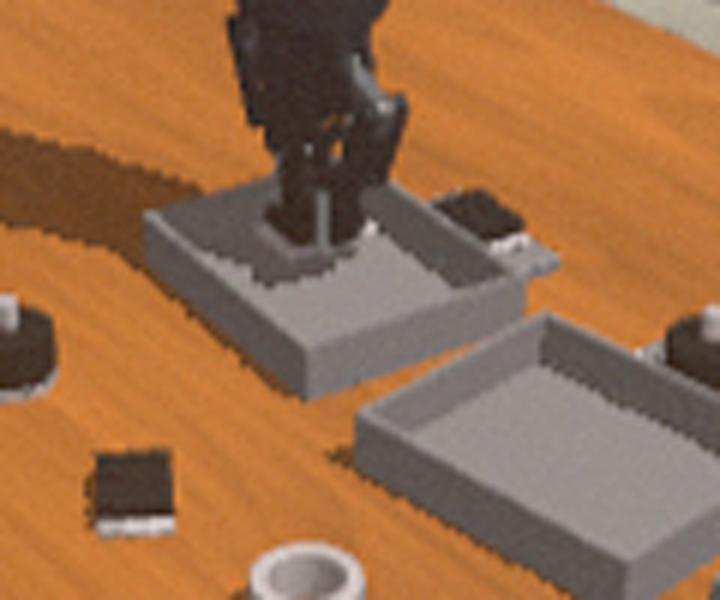

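The pad is over its slot inside the well, about 12 mm above the floor. Lowering gently.

jog_arm(
  steps=[
    {"delta_pos": [0, 0, -0.6], "roll": 0, "hand": 25},
    {"delta_pos": [0, 0, -0.3], "roll": 0, "hand": 25},
    {"delta_pos": [0, 0, 0], "roll": 0, "hand": 25},
  ],
)

```text
clock: 8.0
position: [0.6289, 0.2304, -0.0311]
tcp_rot: [[-0.995, 0.099, 0.014], [0.099, 0.995, 0.009], [-0.013, 0.01, -1.0]]
wrist_force: [0.7, 0.6, -1.1]
grip_width: 0.383
```

jog_arm(
  steps=[
    {"delta_pos": [0, 0, -0.3], "roll": 0, "hand": 25},
    {"delta_pos": [0, 0, 0], "roll": 0, "hand": 25},
  ],
)

```text
clock: 8.2
position: [0.6289, 0.2304, -0.0344]
tcp_rot: [[-0.995, 0.099, 0.014], [0.099, 0.995, 0.009], [-0.013, 0.01, -1.0]]
wrist_force: [-0.2, 0.1, -0.7]
grip_width: 0.382
```

jog_arm(
  steps=[
    {"delta_pos": [0, 0, -0.15], "roll": 0, "hand": 25},
    {"delta_pos": [0, 0, 0], "roll": 0, "hand": 25},
  ],
)

```text
clock: 8.4
position: [0.6293, 0.2305, -0.0355]
tcp_rot: [[-0.995, 0.099, 0.015], [0.099, 0.995, 0.009], [-0.014, 0.01, -1.0]]
wrist_force: [-0.6, 0.1, -0.7]
grip_width: 0.383
```

jog_arm(
  steps=[
    {"delta_pos": [0, 0, -0.1], "roll": 0, "hand": 25},
    {"delta_pos": [0, 0, 0], "roll": 0, "hand": 25},
  ],
)

```text
clock: 8.6
position: [0.6296, 0.2306, -0.0357]
tcp_rot: [[-0.995, 0.099, 0.015], [0.099, 0.995, 0.009], [-0.014, 0.011, -1.0]]
wrist_force: [-0.4, 0.5, -0.6]
grip_width: 0.382
```

jog_arm(
  steps=[
    {"delta_pos": [0, 0, 0], "roll": 0, "hand": 52},
    {"delta_pos": [0, 0, 0], "roll": 0, "hand": 52},
    {"delta_pos": [0, 0, 0], "roll": 0, "hand": 52},
    {"delta_pos": [0, 0, 2], "roll": 0, "hand": 52},
    {"delta_pos": [0, 0, 4], "roll": 0, "hand": 52},
    {"delta_pos": [0, 0, 4], "roll": 0, "hand": 52},
    {"delta_pos": [0, 0, 0], "roll": 0, "hand": 60},
  ],
)

```text
clock: 9.3
position: [0.6283, 0.2294, 0.0659]
tcp_rot: [[-0.995, 0.099, 0.013], [0.099, 0.995, 0.007], [-0.012, 0.008, -1.0]]
wrist_force: [-0.6, -0.4, -0.3]
grip_width: 0.602
```

```bash
python3 w.py w9
```

```text
9.3 [0.6283 0.2294 0.0659] yaw 84.3 0.602369878768618 [-0.6 -0.4 -0.3]
```

View pics/w9.png

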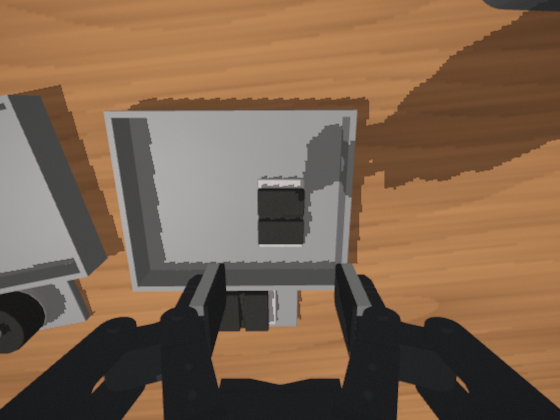

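Pad one lies flat in the pad tray at (281,212). Now the left pad; its jaw direction needs about +64°.

jog_arm(
  steps=[
    {"delta_pos": [-2.3, -1.4, 0], "roll": 8, "hand": 65},
    {"delta_pos": [-2.3, -1.4, 0], "roll": 8, "hand": 65},
    {"delta_pos": [-2.3, -1.4, 0], "roll": 8, "hand": 65},
    {"delta_pos": [-2.3, -1.4, 0], "roll": 8, "hand": 65},
    {"delta_pos": [-2.3, -1.4, 0], "roll": 8, "hand": 65},
    {"delta_pos": [-2.3, -1.4, 0], "roll": 8, "hand": 65},
    {"delta_pos": [-2.3, -1.4, 0], "roll": 8, "hand": 65},
    {"delta_pos": [-2, -1, 0], "roll": 4, "hand": 65},
  ],
)

```text
clock: 10.15
position: [0.4369, 0.1163, 0.0517]
tcp_rot: [[-0.55, -0.835, -0.008], [-0.835, 0.55, 0.002], [0.003, 0.008, -1.0]]
wrist_force: [0.4, -0.5, -0.1]
grip_width: 0.651
```

jog_arm(
  steps=[
    {"delta_pos": [0, 0, 0], "roll": 0, "hand": 65},
    {"delta_pos": [0, 0, 0], "roll": 0, "hand": 65},
  ],
)

```text
clock: 10.35
position: [0.4349, 0.1154, 0.0506]
tcp_rot: [[-0.548, -0.836, -0.009], [-0.836, 0.548, 0.003], [0.003, 0.009, -1.0]]
wrist_force: [0.6, -0.1, -0.0]
grip_width: 0.655
```

```bash
python3 w.py w10; python3 -c "
from workcell import env; print(env.read_state()['q'])"
```

```text
10.35 [0.4349 0.1154 0.0506] yaw 146.7 0.6548854035675261 [ 0.6 -0.1 -0. ]
[ 0.70396775 -0.34450104 -0.51162371 -0.00779866 -1.40916955 -1.2833878 ]
```

View pics/w10.png

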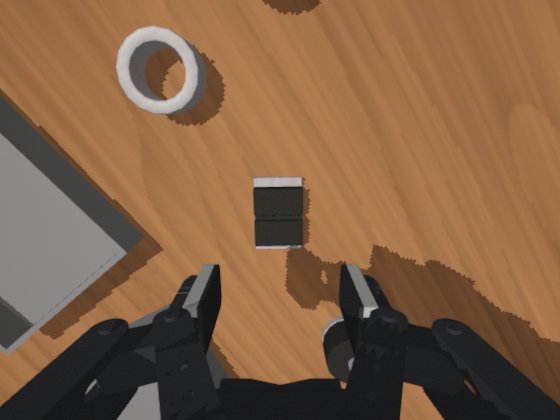

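```bash
python3 - <<'E'
from h import *
np.set_printoptions(precision=4,suppress=True)
W=np.load("pics/w10.npy",allow_pickle=True).item()
q=np.array([onz(W,c,.005)[:2] for c in [(253.5,178),(302.5,178),(303,248),(255,248)]]);print(q,q.mean(0))
ax=q[0]+q[1]-q[2]-q[3];print("yaw",np.degrees(np.arctan2(ax[1],ax[0])))
T=optics.camera_params("top");a=lambda *c:un(c,6.5,(170,195))
for wc,tc in [((253.5,178),(513,340)),((302.5,178),(398,270)),((303,248),(445,197)),((255,248),(563,265))]: print(wc,tri([(W,wc),(T,a(*tc))]))
print(proj(W,[.4345,.1114,.014]))
E
```

```text
[[0.4319 0.0795]
 [0.4034 0.0982]
 [0.4312 0.1432]
 [0.4609 0.1235]] [0.4319 0.1111]
yaw -122.54598386808304
(253.5, 178) (array([0.4063, 0.0785, 0.1125]), [np.float64(14.7), np.float64(14.7)])
(302.5, 178) (array([ 0.4355,  0.1594, -0.2327]), [np.float64(23.6), np.float64(23.6)])
(303, 248) (array([0.4401, 0.1224, 0.0517]), [np.float64(16.8), np.float64(16.8)])
(255, 248) (array([0.4182, 0.0731, 0.1561]), [np.float64(2.9), np.float64(2.9)])
[275.6291 220.3892]
```

jog_arm(
  steps=[
    {"delta_pos": [-0.2, -0.45, -2], "roll": 0.8, "hand": 65},
    {"delta_pos": [0, 0, -3], "roll": 0, "hand": 65},
    {"delta_pos": [0, 0, -2], "roll": 0, "hand": 65},
    {"delta_pos": [0, 0, -0.5], "roll": 0, "hand": 62},
    {"delta_pos": [0, 0, 0], "roll": 0, "hand": 62},
  ],
)

```text
clock: 10.9
position: [0.4347, 0.1116, -0.0273]
tcp_rot: [[-0.54, -0.842, -0.01], [-0.842, 0.54, 0.001], [0.004, 0.009, -1.0]]
wrist_force: [0.6, 0.0, -0.0]
grip_width: 0.621
```

```bash
python3 w.py w11
```

```text
10.9 [ 0.4347  0.1116 -0.0273] yaw 147.3 0.620747090310994 [ 0.6  0.  -0. ]
```

View pics/w11.png

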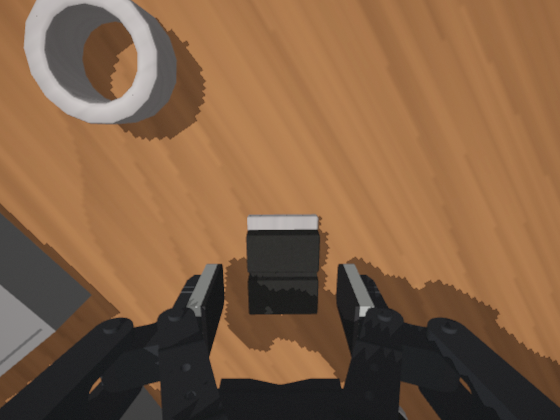

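The jaws are centred on the second pad (groove at (283,278)).

jog_arm(
  steps=[
    {"delta_pos": [-0.1, 0, -0.8], "roll": 0, "hand": 60},
    {"delta_pos": [0, 0, -0.4], "roll": 0, "hand": 60},
    {"delta_pos": [0, 0, 0], "roll": 0, "hand": 25},
    {"delta_pos": [0, 0, 0], "roll": 0, "hand": 25},
    {"delta_pos": [0, 0, 0], "roll": 0, "hand": 25},
    {"delta_pos": [0, 0, 0], "roll": 0, "hand": 25},
  ],
)

```text
clock: 11.55
position: [0.4361, 0.1133, -0.0365]
tcp_rot: [[-0.54, -0.842, -0.005], [-0.842, 0.54, 0.004], [-0.001, 0.006, -1.0]]
wrist_force: [-0.6, 0.2, 0.1]
grip_width: 0.381
```

jog_arm(
  steps=[
    {"delta_pos": [0, 0, 2], "roll": 0, "hand": 25},
    {"delta_pos": [0, 0, 4], "roll": 0, "hand": 25},
    {"delta_pos": [0, 0, 4], "roll": 0, "hand": 25},
    {"delta_pos": [1.9, 0.7, 0], "roll": -8, "hand": 25},
    {"delta_pos": [1.9, 0.7, 0], "roll": -8, "hand": 25},
    {"delta_pos": [1.9, 0.7, 0], "roll": -8, "hand": 25},
    {"delta_pos": [1.9, 0.7, 0], "roll": -8, "hand": 25},
    {"delta_pos": [1.9, 0.7, 0], "roll": -8, "hand": 25},
  ],
)

```text
clock: 12.35
position: [0.5324, 0.1486, 0.0687]
tcp_rot: [[-0.962, -0.274, 0.002], [-0.274, 0.962, 0.01], [-0.004, 0.01, -1.0]]
wrist_force: [0.5, -0.1, -0.4]
grip_width: 0.38
```

jog_arm(
  steps=[
    {"delta_pos": [1.9, 0.7, 0], "roll": -8, "hand": 25},
    {"delta_pos": [1.9, 0.7, 0], "roll": -8, "hand": 25},
    {"delta_pos": [1.5, 0.5, 0], "roll": -3, "hand": 25},
    {"delta_pos": [0, 0, 0], "roll": 0, "hand": 25},
    {"delta_pos": [0, 0, 0], "roll": 0, "hand": 25},
  ],
)

```text
clock: 12.85
position: [0.5881, 0.1684, 0.0661]
tcp_rot: [[-0.997, 0.071, 0.001], [0.071, 0.997, 0.008], [-0.001, 0.008, -1.0]]
wrist_force: [-0.5, 0.5, -1.4]
grip_width: 0.377
```

```bash
python3 w.py w12
```

```text
12.85 [0.5881 0.1684 0.0661] yaw 85.9 0.3772616984395531 [-0.5  0.5 -1.4]
```

View pics/w12.png

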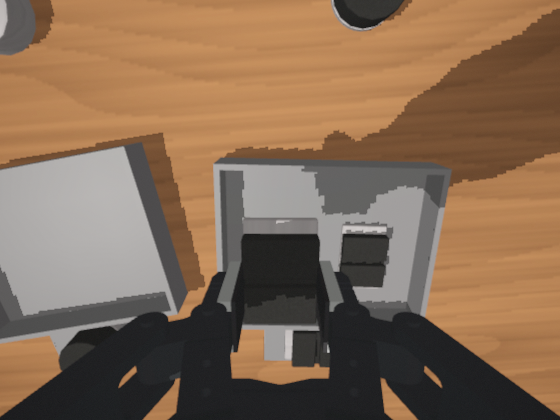

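jog_arm(
  steps=[
    {"delta_pos": [0.9, 0.25, 0], "roll": -1.3, "hand": 25},
    {"delta_pos": [0, 0, 0], "roll": 0, "hand": 25},
    {"delta_pos": [0, 0, -2], "roll": 0, "hand": 25},
    {"delta_pos": [0, 0, -2], "roll": 0, "hand": 25},
    {"delta_pos": [0, 0, -2], "roll": 0, "hand": 25},
    {"delta_pos": [0, 0, -1], "roll": 0, "hand": 25},
    {"delta_pos": [0, 0, 0], "roll": 0, "hand": 25},
  ],
)

```text
clock: 13.6
position: [0.5974, 0.1711, -0.003]
tcp_rot: [[-0.996, 0.093, 0.006], [0.093, 0.996, 0.01], [-0.005, 0.011, -1.0]]
wrist_force: [-0.9, -0.4, -0.7]
grip_width: 0.382
```

jog_arm(
  steps=[
    {"delta_pos": [0, 0, -1.4], "roll": 0, "hand": 25},
    {"delta_pos": [0, 0, -0.7], "roll": 0, "hand": 25},
    {"delta_pos": [0, 0, 0], "roll": 0, "hand": 25},
    {"delta_pos": [0, 0, -0.3], "roll": 0, "hand": 25},
    {"delta_pos": [0, 0, 0], "roll": 0, "hand": 25},
  ],
)

```text
clock: 14.1
position: [0.5989, 0.1717, -0.0259]
tcp_rot: [[-0.996, 0.093, 0.01], [0.093, 0.996, 0.012], [-0.009, 0.012, -1.0]]
wrist_force: [-0.3, 0.7, -1.2]
grip_width: 0.376
```

jog_arm(
  steps=[
    {"delta_pos": [0, 0, -0.3], "roll": 0, "hand": 25},
    {"delta_pos": [0, 0, -0.2], "roll": 0, "hand": 25},
    {"delta_pos": [0, 0, 0], "roll": 0, "hand": 25},
  ],
)

```text
clock: 14.4
position: [0.5995, 0.172, -0.0303]
tcp_rot: [[-0.996, 0.093, 0.011], [0.093, 0.996, 0.012], [-0.01, 0.013, -1.0]]
wrist_force: [-0.6, -0.5, -0.9]
grip_width: 0.377
```

jog_arm(
  steps=[
    {"delta_pos": [0, 0, -0.2], "roll": 0, "hand": 25},
    {"delta_pos": [0, 0, 0], "roll": 0, "hand": 25},
  ],
)

```text
clock: 14.6
position: [0.5996, 0.1721, -0.0323]
tcp_rot: [[-0.996, 0.093, 0.011], [0.093, 0.996, 0.012], [-0.01, 0.013, -1.0]]
wrist_force: [-0.7, 0.6, -1.4]
grip_width: 0.383
```

jog_arm(
  steps=[
    {"delta_pos": [0, 0, -0.1], "roll": 0, "hand": 25},
    {"delta_pos": [0, 0, 0], "roll": 0, "hand": 25},
  ],
)

```text
clock: 14.8
position: [0.6, 0.1722, -0.0326]
tcp_rot: [[-0.996, 0.092, 0.012], [0.092, 0.996, 0.013], [-0.011, 0.014, -1.0]]
wrist_force: [-0.3, 0.1, 0.0]
grip_width: 0.382
```

The weight has come off the wrist, so the pad is on the floor. Releasing and backing off.

jog_arm(
  steps=[
    {"delta_pos": [0, 0, 0], "roll": 0, "hand": 52},
    {"delta_pos": [0, 0, 0], "roll": 0, "hand": 52},
    {"delta_pos": [0, 0, 0], "roll": 0, "hand": 52},
    {"delta_pos": [0, 0, 2], "roll": 0, "hand": 52},
    {"delta_pos": [0, 0, 4], "roll": 0, "hand": 52},
    {"delta_pos": [0, 0, 4], "roll": 0, "hand": 52},
    {"delta_pos": [0, 0, 1], "roll": 0, "hand": 60},
  ],
)

```text
clock: 15.5
position: [0.5977, 0.1707, 0.0778]
tcp_rot: [[-0.996, 0.093, 0.007], [0.093, 0.996, 0.009], [-0.006, 0.01, -1.0]]
wrist_force: [0.0, -0.7, 0.0]
grip_width: 0.6
```

```bash
python3 w.py w13
```

```text
15.5 [0.5977 0.1707 0.0778] yaw 84.7 0.5998303603132275 [ 0.  -0.7  0. ]
```

View pics/w13.png

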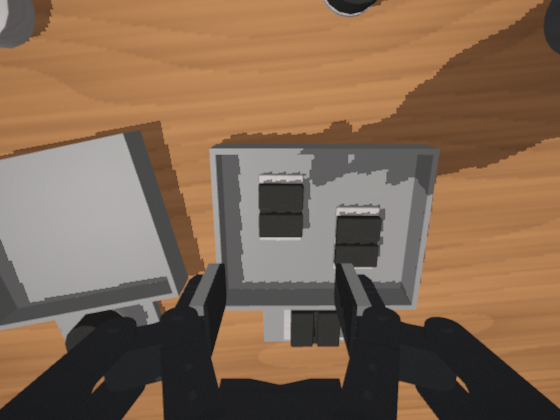

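Both pads sit flat and apart in their tray, at (281,208) and (357,238). Next is the mount.

jog_arm(
  steps=[
    {"delta_pos": [-2.8, 1.1, 0], "roll": 0, "hand": 75},
    {"delta_pos": [-2.8, 1.1, 0], "roll": 0, "hand": 75},
    {"delta_pos": [-2.8, 1.1, 0], "roll": 0, "hand": 75},
    {"delta_pos": [-2.8, 1.1, 0], "roll": 0, "hand": 75},
    {"delta_pos": [-2.8, 1.1, 0], "roll": 0, "hand": 75},
    {"delta_pos": [0, 0, 0], "roll": 0, "hand": 75},
    {"delta_pos": [0, 0, 0], "roll": 0, "hand": 75},
  ],
)

```text
clock: 16.25
position: [0.4503, 0.2258, 0.0694]
tcp_rot: [[-0.995, 0.095, -0.0], [0.095, 0.995, 0.007], [0.001, 0.007, -1.0]]
wrist_force: [0.7, -0.8, 0.3]
grip_width: 0.751
```

```bash
python3 w.py w14
```

```text
16.25 [0.4503 0.2258 0.0694] yaw 84.6 0.7506747071502732 [ 0.7 -0.8  0.3]
```

View pics/w14.png

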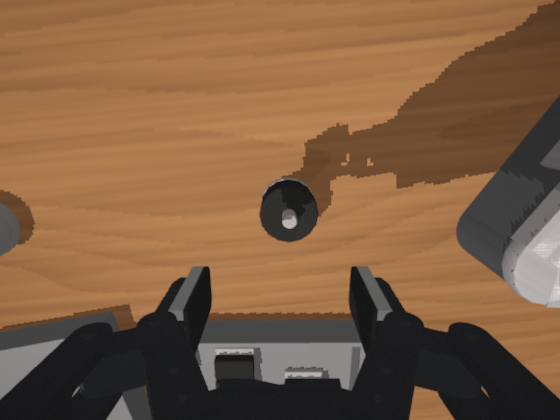

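```bash
python3 - <<'E'
from h import *
np.set_printoptions(precision=4,suppress=True)
W=np.load("pics/w14.npy",allow_pickle=True).item();T=optics.camera_params("top")
cv2.imwrite("pics/c14.png",cv2.resize(cv2.imread("pics/w14.png")[165:255,240:340],None,fx=6,fy=6,interpolation=cv2.INTER_CUBIC))
print(onz(W,(290,221),.044),onz(W,(290,211),.03),tri([(W,(290,221)),(T,un((147,233),6.5,(170,195)))]))
E
```

```text
[0.4439 0.233  0.044 ] [0.4414 0.2337 0.03  ] (array([0.4476, 0.2335, 0.0347]), [np.float64(0.7), np.float64(0.7)])
```

View pics/c14.png

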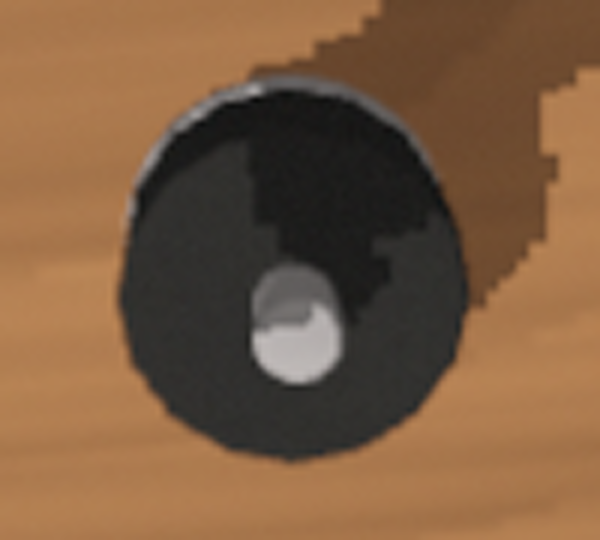

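jog_arm(
  steps=[
    {"delta_pos": [-0.5, 0.7, -1], "roll": 0, "hand": 75},
    {"delta_pos": [0, 0, -3], "roll": 0, "hand": 75},
    {"delta_pos": [0, 0, -3], "roll": 0, "hand": 75},
    {"delta_pos": [0, 0, -1], "roll": 0, "hand": 75},
    {"delta_pos": [0, 0, 0], "roll": 0, "hand": 75},
  ],
)

```text
clock: 16.8
position: [0.4459, 0.2321, -0.0166]
tcp_rot: [[-0.995, 0.1, -0.002], [0.1, 0.995, 0.006], [0.003, 0.005, -1.0]]
wrist_force: [0.1, -0.3, 1.3]
grip_width: 0.748
```

```bash
python3 w.py w15
```

```text
16.8 [ 0.4459  0.2321 -0.0166] yaw 84.2 0.7477742392027763 [ 0.1 -0.3  1.3]
```

View pics/w15.png

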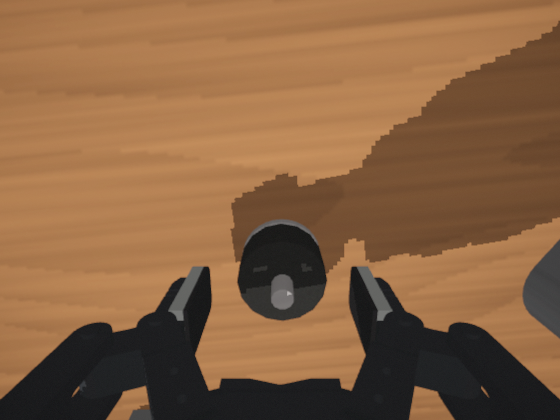

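The jaws straddle the mount centrally (stud at (282,292)). I'll go down and grip it.

jog_arm(
  steps=[
    {"delta_pos": [-0.2, 0, -1.2], "roll": 0, "hand": 75},
    {"delta_pos": [0, 0, -0.7], "roll": 0, "hand": 70},
    {"delta_pos": [0, 0, 0], "roll": 0, "hand": 30},
    {"delta_pos": [0, 0, 0], "roll": 0, "hand": 30},
    {"delta_pos": [0, 0, 0], "roll": 0, "hand": 30},
    {"delta_pos": [0, 0, 0], "roll": 0, "hand": 30},
  ],
)

```text
clock: 17.45
position: [0.4464, 0.2342, -0.0323]
tcp_rot: [[-0.995, 0.1, 0.003], [0.1, 0.995, 0.01], [-0.002, 0.01, -1.0]]
wrist_force: [0.2, -0.2, -0.8]
grip_width: 0.472
```

jog_arm(
  steps=[
    {"delta_pos": [0, 0, 2], "roll": 0, "hand": 30},
    {"delta_pos": [0, 0, 4], "roll": 0, "hand": 30},
    {"delta_pos": [0, 0, 3], "roll": 0, "hand": 30},
    {"delta_pos": [2, -3.1, 0], "roll": 1, "hand": 30},
    {"delta_pos": [2, -3.1, 0], "roll": 1, "hand": 30},
    {"delta_pos": [2, -3.1, 0], "roll": 1, "hand": 30},
    {"delta_pos": [2, -3.1, 0], "roll": 1, "hand": 30},
    {"delta_pos": [2, -3.1, 0], "roll": 1, "hand": 30},
  ],
)

```text
clock: 18.25
position: [0.5476, 0.0772, 0.0634]
tcp_rot: [[-1.0, 0.001, 0.005], [0.002, 1.0, 0.013], [-0.005, 0.013, -1.0]]
wrist_force: [0.5, 0.8, -0.7]
grip_width: 0.477
```

jog_arm(
  steps=[
    {"delta_pos": [2, -3.1, 0], "roll": 1, "hand": 30},
    {"delta_pos": [1.5, -2.5, 0], "roll": 1, "hand": 30},
    {"delta_pos": [0, 0, 0], "roll": 0, "hand": 30},
    {"delta_pos": [0, 0, 0], "roll": 0, "hand": 30},
  ],
)

```text
clock: 18.65
position: [0.5851, 0.0145, 0.0629]
tcp_rot: [[-1.0, -0.029, 0.004], [-0.029, 0.999, 0.013], [-0.005, 0.012, -1.0]]
wrist_force: [0.2, -0.0, -0.6]
grip_width: 0.473
```

```bash
python3 w.py w16
```

```text
18.65 [0.5851 0.0145 0.0629] yaw 91.7 0.47336179940308837 [ 0.2 -0.  -0.6]
```

View pics/w16.png

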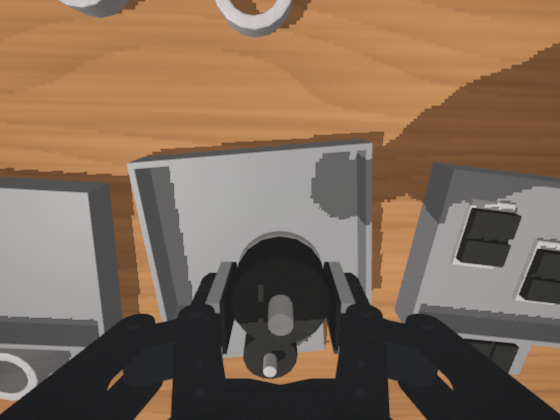

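The mount is held upright over its tray. Moving to the middle and lowering.

jog_arm(
  steps=[
    {"delta_pos": [0.8, -1.3, 0], "roll": 0, "hand": 30},
    {"delta_pos": [0, 0, 0], "roll": 0, "hand": 30},
    {"delta_pos": [0, 0, -2], "roll": 0, "hand": 30},
    {"delta_pos": [0, 0, -2], "roll": 0, "hand": 30},
    {"delta_pos": [0, 0, -2], "roll": 0, "hand": 30},
    {"delta_pos": [0, 0, -1], "roll": 0, "hand": 30},
    {"delta_pos": [0, 0, 0], "roll": 0, "hand": 30},
  ],
)

```text
clock: 19.4
position: [0.5935, 0.0053, -0.007]
tcp_rot: [[-0.999, -0.036, 0.009], [-0.036, 0.999, 0.014], [-0.009, 0.014, -1.0]]
wrist_force: [-0.2, -0.6, -0.7]
grip_width: 0.477
```

jog_arm(
  steps=[
    {"delta_pos": [0, 0, -0.8], "roll": 0, "hand": 30},
    {"delta_pos": [0, 0, -0.3], "roll": 0, "hand": 30},
    {"delta_pos": [0, 0, 0], "roll": 0, "hand": 30},
  ],
)

```text
clock: 19.7
position: [0.5948, 0.006, -0.0164]
tcp_rot: [[-0.999, -0.037, 0.012], [-0.037, 0.999, 0.014], [-0.012, 0.014, -1.0]]
wrist_force: [-1.6, 0.2, -1.6]
grip_width: 0.476
```

jog_arm(
  steps=[
    {"delta_pos": [0, 0, -0.5], "roll": 0, "hand": 30},
    {"delta_pos": [0, 0, -0.3], "roll": 0, "hand": 30},
    {"delta_pos": [0, 0, 0], "roll": 0, "hand": 30},
  ],
)

```text
clock: 20.0
position: [0.5957, 0.0061, -0.0237]
tcp_rot: [[-0.999, -0.037, 0.014], [-0.037, 0.999, 0.015], [-0.014, 0.014, -1.0]]
wrist_force: [0.1, -0.3, -1.0]
grip_width: 0.47
```

jog_arm(
  steps=[
    {"delta_pos": [0, 0, -0.2], "roll": 0, "hand": 30},
    {"delta_pos": [0, 0, 0], "roll": 0, "hand": 30},
  ],
)

```text
clock: 20.2
position: [0.5958, 0.0061, -0.0257]
tcp_rot: [[-0.999, -0.037, 0.014], [-0.037, 0.999, 0.015], [-0.015, 0.014, -1.0]]
wrist_force: [0.3, 0.5, -1.8]
grip_width: 0.475
```

jog_arm(
  steps=[
    {"delta_pos": [0, 0, -0.1], "roll": 0, "hand": 30},
    {"delta_pos": [0, 0, 0], "roll": 0, "hand": 30},
  ],
)

```text
clock: 20.4
position: [0.5959, 0.0061, -0.0266]
tcp_rot: [[-0.999, -0.037, 0.014], [-0.037, 0.999, 0.015], [-0.015, 0.014, -1.0]]
wrist_force: [-0.2, 1.1, -0.9]
grip_width: 0.476
```

jog_arm(
  steps=[
    {"delta_pos": [0, 0, -0.15], "roll": 0, "hand": 30},
    {"delta_pos": [0, 0, 0], "roll": 0, "hand": 30},
  ],
)

```text
clock: 20.6
position: [0.596, 0.0061, -0.0282]
tcp_rot: [[-0.999, -0.037, 0.014], [-0.037, 0.999, 0.015], [-0.015, 0.014, -1.0]]
wrist_force: [-0.2, 0.5, -0.9]
grip_width: 0.476
```

jog_arm(
  steps=[
    {"delta_pos": [0, 0, -0.1], "roll": 0, "hand": 30},
    {"delta_pos": [0, 0, 0], "roll": 0, "hand": 30},
  ],
)

```text
clock: 20.8
position: [0.5964, 0.0061, -0.0287]
tcp_rot: [[-0.999, -0.037, 0.015], [-0.037, 0.999, 0.015], [-0.016, 0.014, -1.0]]
wrist_force: [0.2, 0.1, -0.1]
grip_width: 0.473
```

The weight is off. Releasing.

jog_arm(
  steps=[
    {"delta_pos": [0, 0, 0], "roll": 0, "hand": 65},
    {"delta_pos": [0, 0, 0], "roll": 0, "hand": 65},
    {"delta_pos": [0, 0, 0], "roll": 0, "hand": 65},
    {"delta_pos": [0, 0, 2], "roll": 0, "hand": 65},
    {"delta_pos": [0, 0, 4], "roll": 0, "hand": 65},
    {"delta_pos": [0, 0, 4], "roll": 0, "hand": 65},
    {"delta_pos": [0, 0, 0], "roll": 0, "hand": 75},
  ],
)

```text
clock: 21.5
position: [0.5948, 0.0053, 0.0735]
tcp_rot: [[-0.999, -0.037, 0.013], [-0.037, 0.999, 0.013], [-0.013, 0.013, -1.0]]
wrist_force: [0.4, 0.4, 0.9]
grip_width: 0.748
```

```bash
python3 w.py w17
```

```text
21.5 [0.5948 0.0053 0.0735] yaw 92.1 0.7482026668710572 [0.4 0.4 0.9]
```

View pics/w17.png

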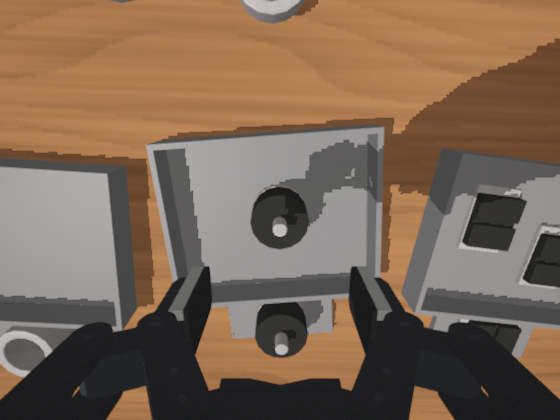

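The mount stands upright in its tray (stud at (280,229)). Next, the first bush.

jog_arm(
  steps=[
    {"delta_pos": [-3, -0.2, 0], "roll": 0, "hand": 78},
    {"delta_pos": [-3, -0.2, 0], "roll": 0, "hand": 78},
    {"delta_pos": [-3, -0.2, 0], "roll": 0, "hand": 78},
    {"delta_pos": [-3, -0.2, 0], "roll": 0, "hand": 78},
    {"delta_pos": [-2.5, -0.2, 0], "roll": 0, "hand": 78},
    {"delta_pos": [0, 0, -2], "roll": 0, "hand": 78},
    {"delta_pos": [0, 0, 0], "roll": 0, "hand": 78},
  ],
)

```text
clock: 22.25
position: [0.4406, -0.0051, 0.0422]
tcp_rot: [[-0.999, -0.036, 0.001], [-0.036, 0.999, 0.014], [-0.001, 0.014, -1.0]]
wrist_force: [-0.3, -0.3, -0.3]
grip_width: 0.781
```

```bash
python3 w.py w18
```

```text
22.25 [ 0.4406 -0.0051  0.0422] yaw 92.1 0.7806779583996694 [-0.3 -0.3 -0.3]
```

View pics/w18.png

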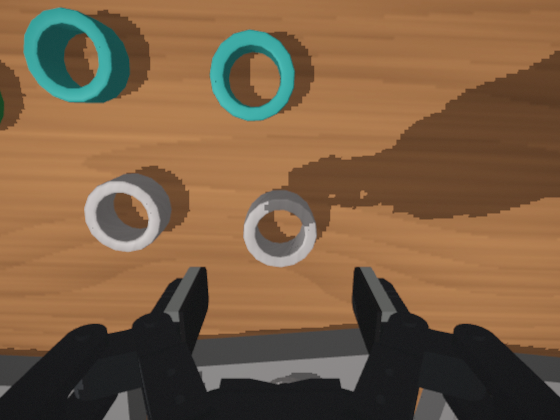

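```bash
python3 - <<'E'
from h import *
np.set_printoptions(precision=4,suppress=True)
W=np.load("pics/w18.npy",allow_pickle=True).item()
print(onz(W,(280,231),.025),onz(W,(122,215),.025))
E
```

```text
[ 0.4375 -0.0051  0.025 ] [ 0.4299 -0.1045  0.025 ]
```

jog_arm(
  steps=[
    {"delta_pos": [-0.2, 0, -2], "roll": 0, "hand": 78},
    {"delta_pos": [0, 0, -2.5], "roll": 0, "hand": 78},
    {"delta_pos": [0, 0, -1], "roll": 0, "hand": 75},
    {"delta_pos": [0, 0, 0], "roll": 0, "hand": 75},
  ],
)

```text
clock: 22.7
position: [0.4425, -0.0053, -0.0091]
tcp_rot: [[-0.999, -0.036, 0.007], [-0.036, 0.999, 0.012], [-0.007, 0.012, -1.0]]
wrist_force: [-0.5, 0.4, 0.8]
grip_width: 0.75
```

```bash
python3 w.py w19
```

```text
22.7 [ 0.4425 -0.0053 -0.0091] yaw 92.1 0.7496016926219308 [-0.5  0.4  0.8]
```

View pics/w19.png

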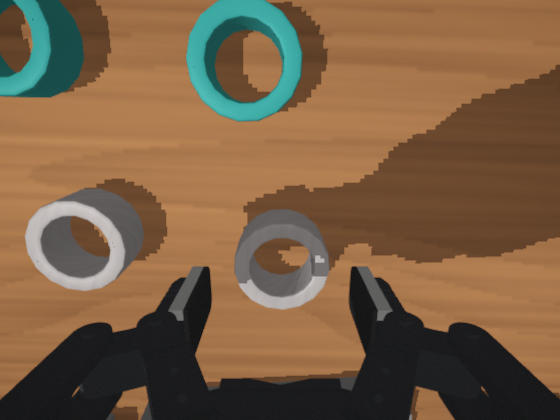

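The bush is laterally centred, but its centre at (281,264) is about 4 mm nearer than the jaw axis. Correcting that and going down.

jog_arm(
  steps=[
    {"delta_pos": [-0.5, 0, 0], "roll": 0, "hand": 75},
    {"delta_pos": [0, 0, -1.5], "roll": 0, "hand": 75},
    {"delta_pos": [0, 0, -0.7], "roll": 0, "hand": 75},
    {"delta_pos": [0, 0, 0], "roll": 0, "hand": 75},
  ],
)

```text
clock: 23.15
position: [0.4404, -0.0047, -0.0262]
tcp_rot: [[-0.999, -0.036, 0.013], [-0.036, 0.999, 0.013], [-0.014, 0.013, -1.0]]
wrist_force: [0.1, 0.7, -0.3]
grip_width: 0.75
```

```bash
python3 w.py w20
```

```text
23.15 [ 0.4404 -0.0047 -0.0262] yaw 92.1 0.7496125409786085 [ 0.1  0.7 -0.3]
```

View pics/w20.png

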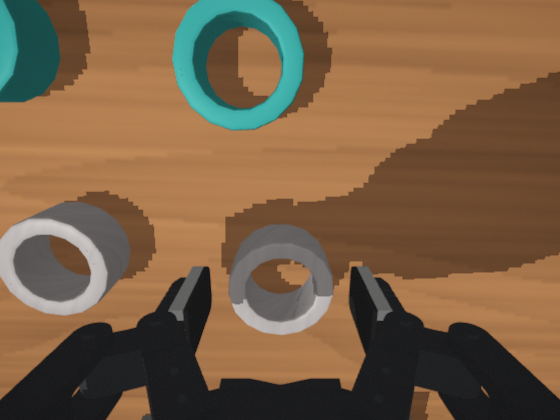

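jog_arm(
  steps=[
    {"delta_pos": [-0.4, 0, -0.6], "roll": 0, "hand": 75},
    {"delta_pos": [0, 0, -0.3], "roll": 0, "hand": 75},
    {"delta_pos": [0, 0, 0], "roll": 0, "hand": 40},
    {"delta_pos": [0, 0, 0], "roll": 0, "hand": 40},
    {"delta_pos": [0, 0, 0], "roll": 0, "hand": 40},
    {"delta_pos": [0, 0, 0], "roll": 0, "hand": 40},
  ],
)

```text
clock: 23.8
position: [0.4375, -0.0043, -0.0331]
tcp_rot: [[-0.999, -0.037, 0.017], [-0.036, 0.999, 0.014], [-0.018, 0.013, -1.0]]
wrist_force: [0.3, -0.0, -0.5]
grip_width: 0.535
```

```bash
python3 w.py w21
```

```text
23.8 [ 0.4375 -0.0043 -0.0331] yaw 92.1 0.5350085528182774 [ 0.3 -0.  -0.5]
```

View pics/w21.png

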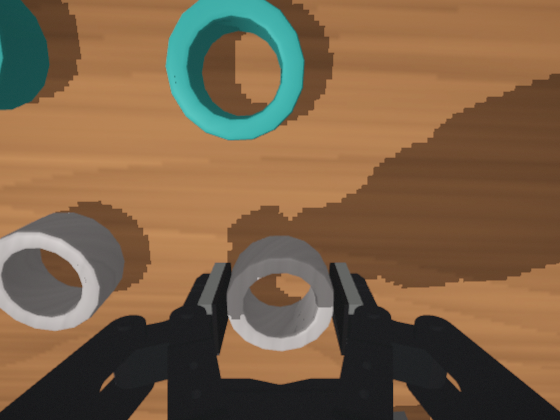

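Gripped at 0.535 (~46 mm), the pads seated on either side. Lifting and carrying to the bush tray.

jog_arm(
  steps=[
    {"delta_pos": [0, 0, 2], "roll": 0, "hand": 40},
    {"delta_pos": [0, 0, 4], "roll": 0, "hand": 40},
    {"delta_pos": [0, 0, 4], "roll": 0, "hand": 40},
    {"delta_pos": [2.5, -2, 0], "roll": -0.5, "hand": 40},
    {"delta_pos": [2.5, -2, 0], "roll": -0.5, "hand": 40},
    {"delta_pos": [2.5, -2, 0], "roll": -0.5, "hand": 40},
    {"delta_pos": [2.5, -2, 0], "roll": -0.5, "hand": 40},
    {"delta_pos": [2.5, -2, 0], "roll": -0.5, "hand": 40},
  ],
)

```text
clock: 24.65
position: [0.5632, -0.1061, 0.0693]
tcp_rot: [[-1.0, 0.003, 0.016], [0.004, 1.0, 0.015], [-0.016, 0.016, -1.0]]
wrist_force: [-0.7, 1.0, -1.4]
grip_width: 0.532
```

jog_arm(
  steps=[
    {"delta_pos": [2.5, -2, 0], "roll": -0.5, "hand": 40},
    {"delta_pos": [2.5, -2, 0], "roll": -0.5, "hand": 40},
    {"delta_pos": [1.2, -1, 0], "roll": -0.5, "hand": 40},
    {"delta_pos": [0, 0, 0], "roll": 0, "hand": 40},
    {"delta_pos": [0, 0, 0], "roll": 0, "hand": 40},
  ],
)

```text
clock: 25.15
position: [0.6273, -0.161, 0.0626]
tcp_rot: [[-0.999, 0.035, 0.007], [0.035, 0.999, 0.016], [-0.007, 0.016, -1.0]]
wrist_force: [-0.5, 1.1, -1.6]
grip_width: 0.534
```

```bash
python3 w.py w22
```

```text
25.15 [ 0.6273 -0.161   0.0626] yaw 88.0 0.5335364957579835 [-0.5  1.1 -1.6]
```

View pics/w22.png

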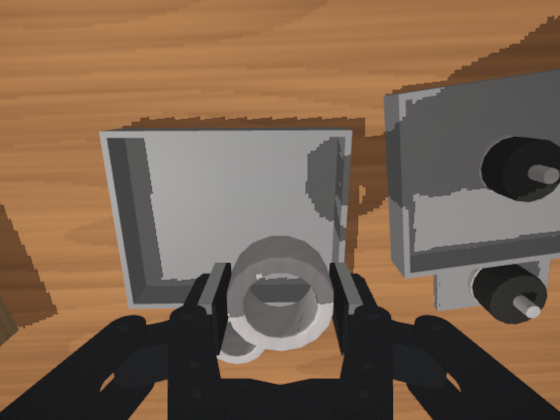

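```bash
python3 - <<'E'
from h import *
np.set_printoptions(precision=4,suppress=True)
W=np.load("pics/w22.npy",allow_pickle=True).item()
print([onz(W,c,.03)[:2] for c in [(103,131),(351,130),(127,307)]])
E
```

```text
[array([ 0.5591, -0.2686]), array([ 0.5641, -0.1138]), array([ 0.6857, -0.2762])]
```

jog_arm(
  steps=[
    {"delta_pos": [2.1, -1.1, 0], "roll": 0, "hand": 40},
    {"delta_pos": [0, 0, 0], "roll": 0, "hand": 40},
    {"delta_pos": [0, 0, -2], "roll": 0, "hand": 40},
    {"delta_pos": [0, 0, -2], "roll": 0, "hand": 40},
    {"delta_pos": [0, 0, -2], "roll": 0, "hand": 40},
    {"delta_pos": [0, 0, -0.5], "roll": 0, "hand": 40},
    {"delta_pos": [0, 0, 0], "roll": 0, "hand": 40},
  ],
)

```text
clock: 25.9
position: [0.646, -0.1671, -0.0015]
tcp_rot: [[-1.0, 0.029, 0.01], [0.029, 0.999, 0.017], [-0.009, 0.018, -1.0]]
wrist_force: [-0.1, 0.4, -1.3]
grip_width: 0.54
```

```bash
python3 w.py w23
```

```text
25.9 [ 0.646  -0.1671 -0.0015] yaw 88.3 0.5398086986747754 [-0.1  0.4 -1.3]
```

View pics/w23.png

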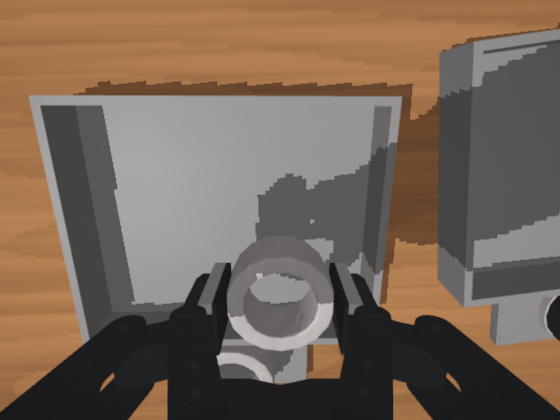

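jog_arm(
  steps=[
    {"delta_pos": [0, -0.6, 0], "roll": 0, "hand": 40},
    {"delta_pos": [0, 0, 0], "roll": 0, "hand": 40},
    {"delta_pos": [0, 0, -1.3], "roll": 0, "hand": 40},
    {"delta_pos": [0, 0, -0.6], "roll": 0, "hand": 40},
    {"delta_pos": [0, 0, 0], "roll": 0, "hand": 40},
  ],
)

```text
clock: 26.45
position: [0.6481, -0.1737, -0.0173]
tcp_rot: [[-0.999, 0.029, 0.016], [0.029, 0.999, 0.017], [-0.016, 0.017, -1.0]]
wrist_force: [-0.4, 0.0, -1.5]
grip_width: 0.536
```

jog_arm(
  steps=[
    {"delta_pos": [0, 0, -0.5], "roll": 0, "hand": 40},
    {"delta_pos": [0, 0, 0], "roll": 0, "hand": 40},
    {"delta_pos": [0, 0, -0.2], "roll": 0, "hand": 40},
    {"delta_pos": [0, 0, 0], "roll": 0, "hand": 40},
  ],
)

```text
clock: 26.85
position: [0.6477, -0.1737, -0.0255]
tcp_rot: [[-0.999, 0.029, 0.015], [0.029, 0.999, 0.017], [-0.014, 0.017, -1.0]]
wrist_force: [-0.6, 0.1, -1.3]
grip_width: 0.537
```

jog_arm(
  steps=[
    {"delta_pos": [0, 0, -0.2], "roll": 0, "hand": 40},
    {"delta_pos": [0, 0, 0], "roll": 0, "hand": 40},
  ],
)

```text
clock: 27.05
position: [0.6479, -0.1737, -0.0274]
tcp_rot: [[-0.999, 0.029, 0.015], [0.029, 0.999, 0.017], [-0.015, 0.017, -1.0]]
wrist_force: [0.2, 0.1, -1.7]
grip_width: 0.535
```

jog_arm(
  steps=[
    {"delta_pos": [0, 0, -0.1], "roll": 0, "hand": 40},
    {"delta_pos": [0, 0, 0], "roll": 0, "hand": 40},
  ],
)

```text
clock: 27.25
position: [0.6481, -0.1737, -0.0283]
tcp_rot: [[-0.999, 0.029, 0.016], [0.029, 0.999, 0.017], [-0.015, 0.017, -1.0]]
wrist_force: [0.1, -0.5, -2.8]
grip_width: 0.534
```

jog_arm(
  steps=[
    {"delta_pos": [0, 0, -0.1], "roll": 0, "hand": 40},
    {"delta_pos": [0, 0, 0], "roll": 0, "hand": 40},
  ],
)

```text
clock: 27.45
position: [0.6484, -0.1737, -0.0288]
tcp_rot: [[-0.999, 0.029, 0.016], [0.029, 0.999, 0.016], [-0.016, 0.017, -1.0]]
wrist_force: [0.4, 1.0, -1.4]
grip_width: 0.533
```

jog_arm(
  steps=[
    {"delta_pos": [0, 0, -0.1], "roll": 0, "hand": 40},
    {"delta_pos": [0, 0, 0], "roll": 0, "hand": 40},
  ],
)

```text
clock: 27.65
position: [0.6487, -0.1737, -0.0289]
tcp_rot: [[-0.999, 0.028, 0.017], [0.029, 0.999, 0.016], [-0.017, 0.017, -1.0]]
wrist_force: [0.4, 0.9, -1.8]
grip_width: 0.535
```

The height has stopped falling at the expected floor value (−0.029). Releasing.

jog_arm(
  steps=[
    {"delta_pos": [0, 0, 0], "roll": 0, "hand": 66},
    {"delta_pos": [0, 0, 0], "roll": 0, "hand": 66},
    {"delta_pos": [0, 0, 0], "roll": 0, "hand": 66},
    {"delta_pos": [0, 0, 2], "roll": 0, "hand": 66},
    {"delta_pos": [0, 0, 4], "roll": 0, "hand": 66},
    {"delta_pos": [0, 0, 4], "roll": 0, "hand": 66},
    {"delta_pos": [0, 0, 0], "roll": 0, "hand": 75},
  ],
)

```text
clock: 28.35
position: [0.6474, -0.1743, 0.073]
tcp_rot: [[-0.999, 0.029, 0.015], [0.029, 0.999, 0.015], [-0.014, 0.016, -1.0]]
wrist_force: [-0.9, -0.3, 2.1]
grip_width: 0.746
```

```bash
python3 w.py w24
```

```text
28.35 [ 0.6474 -0.1743  0.073 ] yaw 88.4 0.7460868391803677 [-0.9 -0.3  2.1]
```

View pics/w24.png

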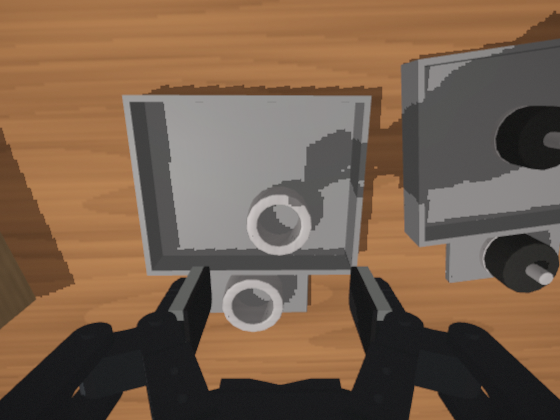

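Bush one stands in the tray at (279,220). Now the second bush.

jog_arm(
  steps=[
    {"delta_pos": [-2.9, 0.9, 0], "roll": 0.4, "hand": 75},
    {"delta_pos": [-2.9, 0.9, 0], "roll": 0.4, "hand": 75},
    {"delta_pos": [-2.9, 0.9, 0], "roll": 0.4, "hand": 75},
    {"delta_pos": [-2.9, 0.9, 0], "roll": 0.4, "hand": 75},
    {"delta_pos": [-2.9, 0.9, 0], "roll": 0.4, "hand": 75},
    {"delta_pos": [-2.9, 0.9, 0], "roll": 0.4, "hand": 75},
    {"delta_pos": [-2.5, 0.9, -2], "roll": 0, "hand": 75},
    {"delta_pos": [0, 0, 0], "roll": 0, "hand": 75},
  ],
)

```text
clock: 29.2
position: [0.4358, -0.1085, 0.0372]
tcp_rot: [[-1.0, -0.012, -0.002], [-0.013, 1.0, 0.02], [0.002, 0.02, -1.0]]
wrist_force: [-0.5, -0.2, -0.6]
grip_width: 0.753
```

```bash
python3 w.py w25
```

```text
29.2 [ 0.4358 -0.1085  0.0372] yaw 90.7 0.7531421590647777 [-0.5 -0.2 -0.6]
```

View pics/w25.png

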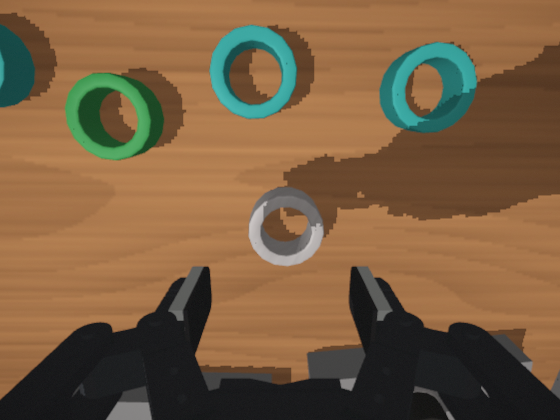

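jog_arm(
  steps=[
    {"delta_pos": [-0.6, 0.4, -1], "roll": 0, "hand": 75},
    {"delta_pos": [0, 0, -2.5], "roll": 0, "hand": 75},
    {"delta_pos": [0, 0, -1.5], "roll": 0, "hand": 75},
    {"delta_pos": [0, 0, 0], "roll": 0, "hand": 75},
  ],
)

```text
clock: 29.65
position: [0.4361, -0.1056, -0.0092]
tcp_rot: [[-1.0, -0.013, 0.007], [-0.013, 1.0, 0.017], [-0.008, 0.017, -1.0]]
wrist_force: [0.0, -0.7, 0.0]
grip_width: 0.75
```

```bash
python3 w.py w26
```

```text
29.65 [ 0.4361 -0.1056 -0.0092] yaw 90.8 0.7496876789831014 [ 0.  -0.7  0. ]
```

View pics/w26.png

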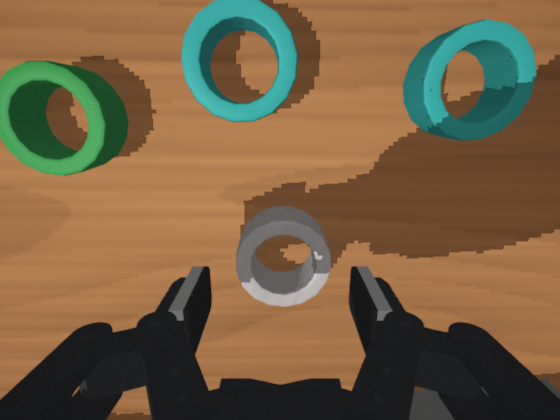

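Laterally centred (bush at (283,262)); it needs about 6 mm towards the robot, as before.

jog_arm(
  steps=[
    {"delta_pos": [-0.7, 0.1, 0], "roll": 0, "hand": 75},
    {"delta_pos": [0, 0, -1.5], "roll": 0, "hand": 75},
    {"delta_pos": [-0.3, 0, -0.8], "roll": 0, "hand": 75},
    {"delta_pos": [0, 0, 0], "roll": 0, "hand": 75},
  ],
)

```text
clock: 30.1
position: [0.4289, -0.105, -0.0273]
tcp_rot: [[-1.0, -0.013, 0.014], [-0.013, 1.0, 0.016], [-0.014, 0.016, -1.0]]
wrist_force: [-0.2, 0.7, -0.5]
grip_width: 0.748
```

```bash
python3 w.py w27
```

```text
30.1 [ 0.4289 -0.105  -0.0273] yaw 90.7 0.7482552754376961 [-0.2  0.7 -0.5]
```

View pics/w27.png

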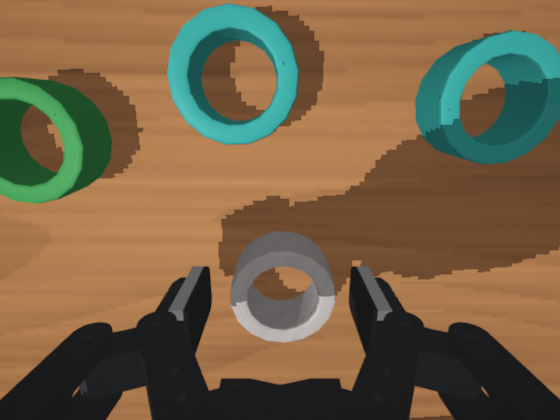

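Well aligned (bush at (283,290)). Down the last bit and grip.

jog_arm(
  steps=[
    {"delta_pos": [0, 0, -0.6], "roll": 0, "hand": 75},
    {"delta_pos": [0, 0, -0.2], "roll": 0, "hand": 75},
    {"delta_pos": [0, 0, 0], "roll": 0, "hand": 40},
    {"delta_pos": [0, 0, 0], "roll": 0, "hand": 40},
    {"delta_pos": [0, 0, 0], "roll": 0, "hand": 40},
    {"delta_pos": [0, 0, 0], "roll": 0, "hand": 40},
  ],
)

```text
clock: 30.75
position: [0.431, -0.105, -0.0328]
tcp_rot: [[-1.0, -0.013, 0.018], [-0.013, 1.0, 0.016], [-0.019, 0.016, -1.0]]
wrist_force: [0.0, 0.8, 0.3]
grip_width: 0.545
```

jog_arm(
  steps=[
    {"delta_pos": [0, 0, 2], "roll": 0, "hand": 40},
    {"delta_pos": [0, 0, 4], "roll": 0, "hand": 40},
    {"delta_pos": [0, 0, 4], "roll": 0, "hand": 40},
    {"delta_pos": [2.6, -1.7, 0], "roll": -0.4, "hand": 40},
    {"delta_pos": [2.6, -1.7, 0], "roll": -0.4, "hand": 40},
    {"delta_pos": [2.6, -1.7, 0], "roll": -0.4, "hand": 40},
    {"delta_pos": [2.6, -1.7, 0], "roll": -0.4, "hand": 40},
    {"delta_pos": [2.6, -1.7, 0], "roll": -0.4, "hand": 40},
  ],
)

```text
clock: 31.55
position: [0.5623, -0.1915, 0.0708]
tcp_rot: [[-1.0, 0.019, 0.02], [0.02, 1.0, 0.018], [-0.02, 0.018, -1.0]]
wrist_force: [0.4, 0.3, -0.1]
grip_width: 0.544
```

jog_arm(
  steps=[
    {"delta_pos": [1.7, -1.1, 0], "roll": 0, "hand": 40},
    {"delta_pos": [0, 0, 0], "roll": 0, "hand": 40},
    {"delta_pos": [0, 0, 0], "roll": 0, "hand": 40},
  ],
)

```text
clock: 31.85
position: [0.5806, -0.2047, 0.0667]
tcp_rot: [[-1.0, 0.023, 0.014], [0.023, 1.0, 0.018], [-0.014, 0.019, -1.0]]
wrist_force: [-0.4, -0.3, -0.3]
grip_width: 0.541
```

```bash
python3 w.py w28
```

```text
31.85 [ 0.5806 -0.2047  0.0667] yaw 88.7 0.5409541065634588 [-0.4 -0.3 -0.3]
```

View pics/w28.png

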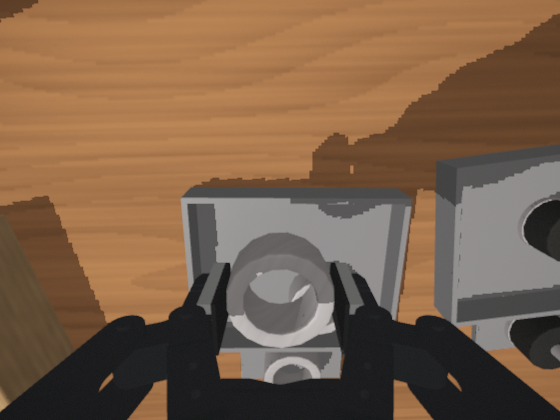

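jog_arm(
  steps=[
    {"delta_pos": [1.4, -1, 0], "roll": 0, "hand": 40},
    {"delta_pos": [0, 0, 0], "roll": 0, "hand": 40},
    {"delta_pos": [0, 0, -2], "roll": 0, "hand": 40},
    {"delta_pos": [0, 0, -2], "roll": 0, "hand": 40},
    {"delta_pos": [0, 0, -2], "roll": 0, "hand": 40},
    {"delta_pos": [0, 0, -0.5], "roll": 0, "hand": 40},
    {"delta_pos": [0, 0, 0], "roll": 0, "hand": 40},
  ],
)

```text
clock: 32.6
position: [0.5919, -0.2108, 0.003]
tcp_rot: [[-1.0, 0.019, 0.018], [0.019, 1.0, 0.019], [-0.017, 0.02, -1.0]]
wrist_force: [0.1, -0.9, -0.3]
grip_width: 0.543
```

```bash
python3 w.py w29
```

```text
32.6 [ 0.5919 -0.2108  0.003 ] yaw 88.9 0.542764741761457 [ 0.1 -0.9 -0.3]
```

View pics/w29.png

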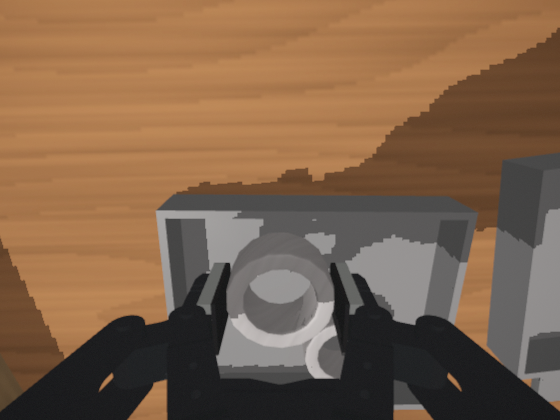

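It's near the front wall, so I'll shift 5 mm away from it, then lower.

jog_arm(
  steps=[
    {"delta_pos": [0.5, -0.3, 0], "roll": 0, "hand": 40},
    {"delta_pos": [0, 0, 0], "roll": 0, "hand": 40},
    {"delta_pos": [0, 0, -1.4], "roll": 0, "hand": 40},
    {"delta_pos": [0, 0, -0.7], "roll": 0, "hand": 40},
    {"delta_pos": [0, 0, 0], "roll": 0, "hand": 40},
  ],
)

```text
clock: 33.15
position: [0.5995, -0.2142, -0.0152]
tcp_rot: [[-1.0, 0.018, 0.024], [0.019, 1.0, 0.019], [-0.024, 0.019, -1.0]]
wrist_force: [0.5, 0.2, -1.4]
grip_width: 0.54
```

jog_arm(
  steps=[
    {"delta_pos": [0, 0, -0.6], "roll": 0, "hand": 40},
    {"delta_pos": [0, 0, 0], "roll": 0, "hand": 40},
    {"delta_pos": [0, 0, -0.2], "roll": 0, "hand": 40},
    {"delta_pos": [0, 0, 0], "roll": 0, "hand": 40},
  ],
)

```text
clock: 33.55
position: [0.599, -0.2143, -0.0247]
tcp_rot: [[-1.0, 0.018, 0.023], [0.019, 1.0, 0.019], [-0.022, 0.019, -1.0]]
wrist_force: [-0.0, -0.6, -2.0]
grip_width: 0.545
```

jog_arm(
  steps=[
    {"delta_pos": [0, 0, -0.2], "roll": 0, "hand": 40},
    {"delta_pos": [0, 0, 0], "roll": 0, "hand": 40},
  ],
)

```text
clock: 33.75
position: [0.5992, -0.2143, -0.0265]
tcp_rot: [[-1.0, 0.018, 0.023], [0.019, 1.0, 0.018], [-0.023, 0.019, -1.0]]
wrist_force: [-0.0, -0.5, -1.9]
grip_width: 0.544
```

jog_arm(
  steps=[
    {"delta_pos": [0, 0, -0.1], "roll": 0, "hand": 40},
    {"delta_pos": [0, 0, 0], "roll": 0, "hand": 40},
  ],
)

```text
clock: 33.95
position: [0.5994, -0.2144, -0.0273]
tcp_rot: [[-1.0, 0.018, 0.024], [0.019, 1.0, 0.018], [-0.023, 0.019, -1.0]]
wrist_force: [-1.0, 0.3, -1.1]
grip_width: 0.545
```

jog_arm(
  steps=[
    {"delta_pos": [0, 0, -0.1], "roll": 0, "hand": 40},
    {"delta_pos": [0, 0, 0], "roll": 0, "hand": 40},
  ],
)

```text
clock: 34.15
position: [0.5995, -0.2144, -0.0282]
tcp_rot: [[-1.0, 0.018, 0.024], [0.019, 1.0, 0.018], [-0.024, 0.019, -1.0]]
wrist_force: [1.1, 0.6, -1.0]
grip_width: 0.547
```

jog_arm(
  steps=[
    {"delta_pos": [0, 0, -0.1], "roll": 0, "hand": 40},
    {"delta_pos": [0, 0, 0], "roll": 0, "hand": 40},
  ],
)

```text
clock: 34.35
position: [0.5999, -0.2145, -0.0286]
tcp_rot: [[-1.0, 0.018, 0.025], [0.019, 1.0, 0.018], [-0.025, 0.018, -1.0]]
wrist_force: [-0.6, -0.2, -1.0]
grip_width: 0.541
```

jog_arm(
  steps=[
    {"delta_pos": [0, 0, -0.1], "roll": 0, "hand": 40},
    {"delta_pos": [0, 0, 0], "roll": 0, "hand": 40},
  ],
)

```text
clock: 34.55
position: [0.6002, -0.2145, -0.0286]
tcp_rot: [[-1.0, 0.018, 0.026], [0.018, 1.0, 0.017], [-0.025, 0.018, -1.0]]
wrist_force: [0.9, 0.4, -0.6]
grip_width: 0.543
```

jog_arm(
  steps=[
    {"delta_pos": [0, 0, 0], "roll": 0, "hand": 66},
    {"delta_pos": [0, 0, 0], "roll": 0, "hand": 66},
    {"delta_pos": [0, 0, 0], "roll": 0, "hand": 66},
    {"delta_pos": [0, 0, 2], "roll": 0, "hand": 66},
    {"delta_pos": [0, 0, 4], "roll": 0, "hand": 66},
    {"delta_pos": [0, 0, 4], "roll": 0, "hand": 66},
    {"delta_pos": [0, 0, 2], "roll": 0, "hand": 75},
    {"delta_pos": [0, 0, 0], "roll": 0, "hand": 75},
  ],
)

```text
clock: 35.35
position: [0.5982, -0.2147, 0.0935]
tcp_rot: [[-1.0, 0.019, 0.022], [0.019, 1.0, 0.017], [-0.022, 0.018, -1.0]]
wrist_force: [0.5, 0.1, -0.5]
grip_width: 0.75
```

```bash
python3 w.py w30; python3 - <<'E'
from h import *
for n in("side","top"): cv2.imwrite(f"pics/{n}9.png",optics.get_image(n)[:,:,::-1])
E
```

```text
35.35 [ 0.5982 -0.2147  0.0935] yaw 88.9 0.749784473421931 [ 0.5  0.1 -0.5]
```

View pics/w30.png

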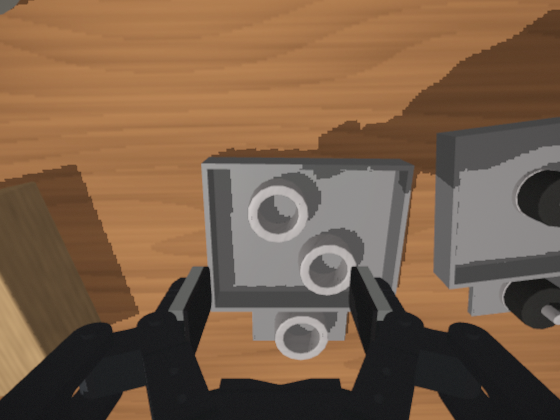

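View pics/side9.png

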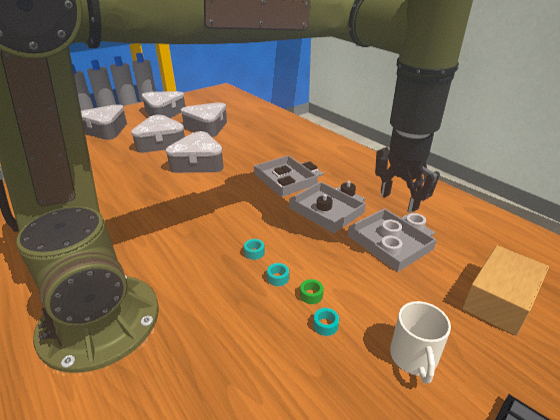

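The side view shows all five parts in their trays. The coloured rings are at the same pixels as at the start, (254,249) to (326,321), and the tin and mug are in place. One closer look before handing in.

jog_arm(
  steps=[
    {"delta_pos": [0, 0, 4], "roll": 0, "hand": 75},
    {"delta_pos": [0, 0, 3], "roll": 0, "hand": 75},
    {"delta_pos": [0, 0, 0], "roll": 0, "hand": 75},
  ],
)

```text
clock: 35.8
position: [0.5927, -0.213, 0.1525]
tcp_rot: [[-1.0, 0.019, 0.003], [0.019, 1.0, 0.022], [-0.003, 0.022, -1.0]]
wrist_force: [-0.2, 0.4, 1.0]
grip_width: 0.752
```

```bash
python3 - <<'E'
from h import *
im=cv2.cvtColor(optics.get_image("side"),cv2.COLOR_RGB2BGR)
cv2.imwrite("pics/c30.png",cv2.resize(im[150:275,245:445],None,fx=4,fy=4,interpolation=cv2.INTER_CUBIC))
a=cv2.imread("pics/top0.png");b=cv2.imread("pics/top9.png")
cv2.imwrite("pics/c31.png",np.hstack([a[190:290,50:500],b[190:290,50:500]]) if 0 else np.vstack([a[190:290,50:500],b[190:290,50:500]]))
E
```

```text
(no output)
```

View pics/c30.png

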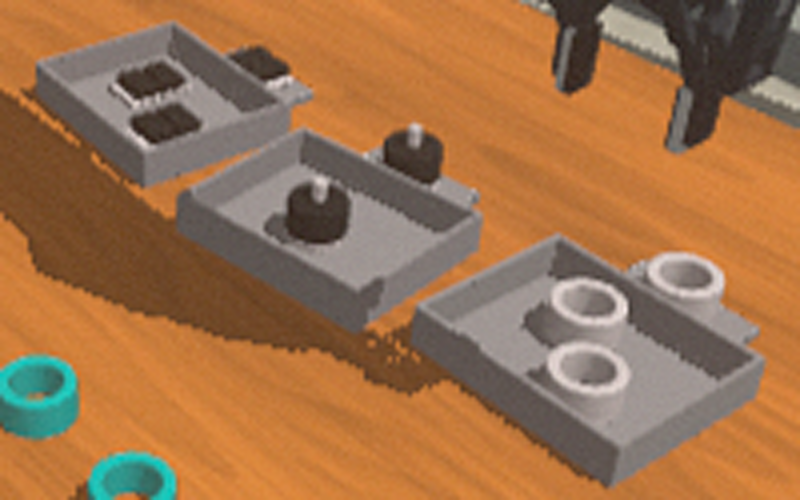

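View pics/c31.png

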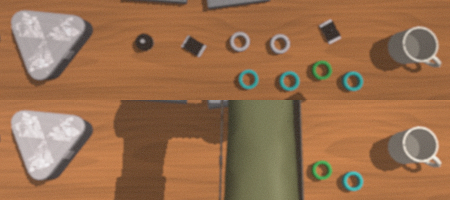

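The close-up shows two pads flat at (150,77) and (165,123), the mount upright at (318,210), and the bushes on end at (590,308) and (588,372). Tin and mug have not moved. Handing in.

```bash
python3 -c "
from workcell import workorder; print(workorder.hand_in())"
```

```text
the job is handed in; nothing more can be done
None
```

All five spares are in their matching trays and the job is handed in after about 36 s of the 104 s allowed. I set each part down until it reached the tray floor, then released it.

- **Final checks:** the last wrist and side pictures show both pads lying flat and apart, the mount upright with its stud up, and both bushes on end and apart. The start and end top views show the tin and mug unmoved. The four turquoise and green rings are also unmoved; the arm hid two of them from above, so I checked those in the side view. Wrist force readings stayed within about 3 N throughout.
- **What disagreed:** the reported TCP lies about 46 mm beyond the real fingertips, as triangulated from the wrist and side cameras. Because of this, my first close shut above the first pad without touching it. After that I set heights from the pictures and took the tray-floor height from each grasp.
- **Smaller differences:** the two top and wrist position estimates differed by 2–3 mm. The tool's tilt reached about 1.7° over the moves. Neither visibly affected how the parts ended up.

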